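# Cover the slides and hang the rinsed staining jars to dry

## Task

Clear up the slide bench: first press both blue covers of the slide keeper down until they snap shut, so that no drips reach the slides, and only then lift the rinsed staining jars. Put every jar that is there upside down over a peg of the drying stand, one to a peg, lowering it gently until its rim stands on the deck, and leave the dropper bottles and the cup of sticks standing where they are.

Things in the scene. Friction and masses are not known exactly. Their poses are not given: they have to be found in the camera images.
- jar1: square plastic staining jar, outside 46 x 46 mm, 84 mm long, open at one end, walls 4 mm (opening 38 x 38), bottom 5 mm thick, 40 to 110 g; pale blue-white all over but for a blue band round its mouth. Starts lying on its side on the bench. Origin at the centre of its outer shape (23 mm up when lying); own +x points along its axis out of the mouth, y and z square to its sides. May be absent.
- jar1_mouth (a point): centre of jar1's open mouth, in the plane of its rim (42 mm along own +x from the origin)
- jar2: square plastic staining jar, outside 46 x 46 mm, 84 mm long, open at one end, walls 4 mm (opening 38 x 38), bottom 5 mm thick, 40 to 110 g; cream all over but for an orange band round its mouth. Starts lying on its side on the bench. Origin at the centre of its outer shape (23 mm up when lying); own +x points along its axis out of the mouth, y and z square to its sides. May be absent.
- jar2_mouth (a point): centre of jar2's open mouth, in the plane of its rim (42 mm along own +x from the origin)
- jar3: square plastic staining jar, outside 46 x 46 mm, 84 mm long, open at one end, walls 4 mm (opening 38 x 38), bottom 5 mm thick, 40 to 110 g; pale green all over but for a green band round its mouth. Starts lying on its side on the bench. Origin at the centre of its outer shape (23 mm up when lying); own +x points along its axis out of the mouth, y and z square to its sides. May be absent.
- jar3_mouth (a point): centre of jar3's open mouth, in the plane of its rim (42 mm along own +x from the origin)
- jar4: square plastic staining jar, outside 46 x 46 mm, 84 mm long, open at one end, walls 4 mm (opening 38 x 38), bottom 5 mm thick, 40 to 110 g; pink all over but for a red band round its mouth. Starts lying on its side on the bench. Origin at the centre of its outer shape (23 mm up when lying); own +x points along its axis out of the mouth, y and z square to its sides. May be absent.
- jar4_mouth (a point): centre of jar4's open mouth, in the plane of its rim (42 mm along own +x from the origin)
- stand: grey drying stand fixed to the bench, 105 x 410 mm, its flat deck 20 mm above the bench, with four round green pegs in a row along its own y, 105 mm apart. Origin at the centre of its underside, z up; its own x points roughly away from the robot.
- peg1 (a point): foot of peg 1 on its axis, at deck level (20 mm above the bench); pegs 1 to 4 run from the stand's +y end to its -y end. The peg is 22 mm in diameter, with a round tip 63 mm above the deck.
- peg2 (a point): foot of peg 2 on its axis, at deck level (20 mm above the bench); pegs 1 to 4 run from the stand's +y end to its -y end. The peg is 22 mm in diameter, with a round tip 63 mm above the deck.
- peg3 (a point): foot of peg 3 on its axis, at deck level (20 mm above the bench); pegs 1 to 4 run from the stand's +y end to its -y end. The peg is 22 mm in diameter, with a round tip 63 mm above the deck.
- peg4 (a point): foot of peg 4 on its axis, at deck level (20 mm above the bench); pegs 1 to 4 run from the stand's +y end to its -y end. The peg is 22 mm in diameter, with a round tip 63 mm above the deck.
- keeper: white slide keeper fixed to the bench, 100 x 184 mm, 32 mm high, plus a 30 mm wide foot with the two catches along its own +x side, with two open-topped wells side by side along its own y, in which stained glass slides lie. Origin under the centre of the 100 x 184 mm part, on the bench, z up. Its own -x side is the hinge side, nearer the robot.
- cover_l (a joint): blue cover of the keeper's +y well, rad: 0 = shut flat on the rim, grows as it opens, to 1.0; starts at 0.7 to 1.0, lightly sprung open. Plate 100 mm long from the hinge, 86 wide, 5 thick; a round orange lug at the middle of its free edge (to 112 mm) snaps under a sprung orange catch (top 43 mm above the bench) in the last 0.1 rad, which takes about 8 N at cover_l_press.
- cover_l_hinge (a point): middle of cover_l's hinge line, on the top of the keeper's -x wall, 32 mm above the bench; the hinge runs along the keeper's own y and the shut cover reaches from here along the keeper's +x
- cover_l_press (a point): point on the outer (upper) face of cover_l, 75 mm from the hinge line, middle of its width; moves with the cover. Frame: x from hinge to free edge, y along the hinge, z out of the outer face
- cover_r (a joint): blue cover of the keeper's -y well, rad: 0 = shut flat on the rim, grows as it opens, to 1.0; starts at 0.7 to 1.0, lightly sprung open. Plate 100 mm long from the hinge, 86 wide, 5 thick; a round orange lug at the middle of its free edge (to 112 mm) snaps under a sprung orange catch (top 43 mm above the bench) in the last 0.1 rad, which takes about 8 N at cover_r_press.
- cover_r_hinge (a point): middle of cover_r's hinge line, on the top of the keeper's -x wall, 32 mm above the bench; the hinge runs along the keeper's own y and the shut cover reaches from here along the keeper's +x
- cover_r_press (a point): point on the outer (upper) face of cover_r, 75 mm from the hinge line, middle of its width; moves with the cover. Frame: x from hinge to free edge, y along the hinge, z out of the outer face
- drop_blue: blue dropper bottle with black cap, 28 mm wide, 79 mm high; not part of the job. Origin at the centre of its underside, z up.
- drop_yellow: yellow dropper bottle with black cap, 28 mm wide, 79 mm high; not part of the job. Origin at the centre of its underside, z up.
- drop_grey: grey dropper bottle with black cap, 28 mm wide, 79 mm high; not part of the job. Origin at the centre of its underside, z up.
- stick_cup: pale cup full of wooden sticks, 52 mm wide, 160 mm high over the sticks; not part of the job. Origin at the centre of its underside, z up.
There are look-alikes about, which are no part of the job. What is shaped like the jar1 but purple is not meant.

How it is judged:
By the outcome, as a careful person would: the job done as asked, in the order asked, and still so for the second after the job is handed in, with the robot touching nothing.
Of jar1, jar2, jar3, jar4 only 3 to 4 are there at a start; the rules pass over those that are not, and their reading is None.
At some moment in a run one of jar1, jar2, jar3, jar4 may be knocked a few centimetres aside while the robot is not near it.
It also fails if it takes over 210 s, if anything falls off the work surface, if the arm or the gripper's body presses on something with over 40 N, if the wrist force passes 120 N, or if a joint passes its speed limit or range.

## Robot

A 6-joint arm with a two-finger parallel gripper is mounted at the origin on the work surface. World frame = base frame: x ahead of the robot, y to its left, z up, the work surface at z = 0. Lengths are in m, angles in rad, forces in N, time in s.
With the tool pointing down it reaches from about 0.25 to 0.775 m from the base axis. Payload 8.9 kg.
Tool frame: the origin (TCP) lies at the very end of the fingers, on their centre line; the grasp point (between the pads) lies 19 mm behind it (arm.hold_point_z is the distance from the TCP to the grasp point, in m); x points along the fingers, z is the direction in which the jaws open and shut, and the axes are right-handed (so a half turn about x gives the same grasp; the last joint's range is limited). The gripper opens to 85 mm and grips with 20 to 120 N. Pads are 22 mm wide; open, the fingers measure 114 mm over their backs; the gripper's body (76 mm by 85 mm) begins 54 mm behind the grasp point. The pads swing forward as they close: fully open they stand 13 mm farther back than shut.
Start: joints at [-1.473, 0.291, -0.153, 1.127, 0, 1.431], TCP at [0.123, -0.51, 0.231] pointing down, gripper open.
Joint ranges: [-2.52, 2.52], [-0.91, 1.74], [-1.3, 1.37], [-1.96, 2.02], [-1.52, 1.47], [-3.14, 3.14]. Speed limits (rad/s): [2.22, 2.22, 2.79, 3.14, 3.14, 3.14].

## Interface

Orientations are given as a rotation vector (axis times angle).
In Python, from rig import arm gives the robot as it stands.
- The arm moves only by the tool servo_tool, never from a script. Its argument "targets" is a list that holds one entry, the list of rows, each a list of 7 numbers: the turn, a rotation vector about the world's x, y, z in degrees, then the shift along the world's x, y, z in mm, then the opening in per cent of the stroke, from 0 (shut) to 100 (fully open). In form: [[[ax, ay, az, tx, ty, tz, fingers], ...]]. A call has 1 to 10 rows; each row is the pose to reach, as a shift and turn from the pose measured when the call began; what a row does not reach only later rows make up. A row lasts 1/10 s, in which the tool goes at most 50 mm and 8.59 degrees, less where a joint would pass 70% of its speed; a pose out of reach is approached as far as the arm can. A call with a gripper value outside its range is refused whole. The fingers move at their own pace and stop on an object; "force" is the grip in N (left out, the last holds). Time passes only in rows, so rows that repeat a pose let the fingers close. It gives the time, the measured TCP pose, the force and the opening at its end, in the units of the state.
- arm.observe(): the state, without advancing time (a new reading comes with each control period).
- arm.snapshot(name): name is "scene" or "side" or "wrist"; returns a dict with "image" (420x560x3 uint8, red, green, blue), "intrinsics" (3x3 intrinsics, pixels), "extrinsics" (4x4, takes a point from world to camera coordinates); the wrist camera has in their place "hand_eye" (4x4, takes a point from camera to tool coordinates, whose origin is the TCP and whose axes are the tool frame's). Camera axes: x right, y up, looking along -z (the intrinsics and any distortion apply to the point x, -y, -z); pixel columns grow to the right and rows downward; lengths in m; the calibration is good to about 2 mm. A picture is of the moment at which its call begins: read the wrist's pose just before it. There is no depth.
- arm.hand_in(): hands the job in, once; it reports no verdict.
Trained networks look in a picture, given as the dict that the camera call returned (one of the last four; its "shot" number tells which), for a name from the list of things; names that differ only in an ending like _2 or _b are one class to them, and where a whole thing is asked for, a point or a joint stands for the part that bears it (a point fixed in the world has none). Each returns a list of dicts, best first, with "score" (0 to 1); they miss things now and then, are a little off and sometimes report something else, mostly with a low value. They report only what shows in the picture. A call takes as long as a camera call. They do not tell look-alikes from the thing itself.
- arm.search_frame(picture, query): "bbox" ([centre column, centre row, width, height] in pixels, round what is visible of it).
- arm.regions_of(picture, query): "mask" (420x560 bool, what is visible of it) and "bbox" ([centre column, centre row, width, height] in pixels, round what is visible of it).
- arm.pinpoint(picture, query): "xy" ([column, row] in pixels: a listed point, or the origin of a listed thing).
The state is a dict: "t": time; "q": joint angles; "qvel": joint speeds; "effort": joint torques, N m; "ee_pos": TCP position; "eef_rot": TCP orientation; "contact_force": force on the tool from outside, world axes, zero at the start; "wrist_torque": the same for the moment, N m; "finger_gap": finger opening in m.
Only numpy, scipy, OpenCV 4.12 (cv2) and the standard library are available. Lean on these libraries where they do the work, as an engineer would, in place of code of your own. Each camera call takes 0.05 s, during which the arm holds its last target.

## Working session

There is one attempt and no reset: what is moved stays moved. The work goes in short steps, Python scripts to look and compute and a tool call to move; the robot and the scene stay as the last step left them, time stands still between calls to the robot, and variables do not carry over. Pictures are saved under pics/ and viewed, and the job is handed in when it is done.

Besides the shell and the picture viewer there is one more tool, called after "Call:" as name([rows], argument=value, ...), one row to a line, values as JSON. servo_tool: Moves the arm, as the interface text tells. Its arguments: {"type":"object","properties":{"targets":{"type":"array"},"force":{"type":"number"}},"required":["targets"]}

```bash
ls; mkdir -p pics; python3 - <<'E'
from rig import arm
import cv2
print(arm.observe())
for n in ["scene","side","wrist"]:
    s=arm.snapshot(n); cv2.imwrite(f"pics/a_{n}.png",s["image"][:,:,::-1])
    print(n,s["intrinsics"],s.get("extrinsics",s.get("hand_eye")),[k for k in s])
E
```

```text
pics
{'t': 0.0, 'q': array([-1.47329284e+00,  2.91275415e-01, -1.54103888e-01,  1.12668848e+00,
       -1.50921769e-05,  1.43150411e+00]), 'qvel': array([ 0.00146343,  0.00067634,  0.00051553,  0.00290814, -0.00035134,
        0.00106087]), 'effort': array([ 9.91002453e-04, -5.37145543e+01,  3.31371367e+01,  1.59441243e-02,
       -2.90355265e-04,  2.40263649e-07]), 'ee_pos': array([ 0.12312061, -0.50992489,  0.2307432 ]), 'eef_rot': array([ 1.03390016,  1.31286569, -1.0323851 ]), 'contact_force': array([-0.84490826, -0.28365364, -0.26564924]), 'wrist_torque': array([-0.0229558 ,  0.03242629,  0.01082278]), 'finger_gap': 0.08524713168617357}
scene [[430.39311758   0.         272.84627076]
 [  0.         430.39311758 215.82108131]
 [  0.           0.           1.        ]] [[-0.81487732  0.57959667  0.00653111  0.45306119]
 [-0.44785282 -0.63672673  0.62769971  0.16971259]
 [ 0.36797119  0.50857328  0.77842817 -1.30938595]
 [ 0.          0.          0.          1.        ]] ['image', 'intrinsics', 'extrinsics', 'shot']
side [[473.46571602   0.         278.69132787]
 [  0.         473.46571602 214.99288002]
 [  0.           0.           1.        ]] [[-6.80554245e-01 -7.32697665e-01  2.24392789e-04  3.48953741e-01]
 [ 5.19132630e-01 -4.81971689e-01  7.05836102e-01 -3.45341648e-01]
 [-5.17056313e-01  4.80476246e-01  7.08375145e-01 -9.95959573e-01]
 [ 0.00000000e+00  0.00000000e+00  0.00000000e+00  1.00000000e+00]] ['image', 'intrinsics', 'extrinsics', 'shot']
wrist [[350.86178353   0.         284.94032528]
 [  0.         350.86178353 208.04706321]
 [  0.           0.           1.        ]] [[ 1.15489185e-03  2.66210670e-01 -9.63914179e-01 -1.43623029e-01]
 [ 3.55244798e-06  9.63914821e-01  2.66210852e-01  6.61632724e-02]
 [ 9.99999333e-01 -3.10868998e-04  1.11227167e-03 -1.49001516e-05]
 [ 0.00000000e+00  0.00000000e+00  0.00000000e+00  1.00000000e+00]] ['image', 'intrinsics', 'hand_eye', 'shot']
```

View pics/a_scene.png

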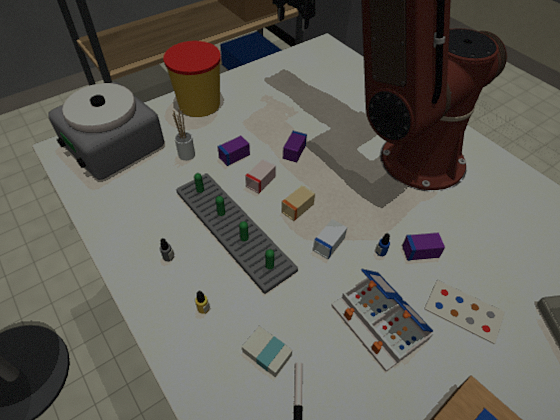

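View pics/a_side.png

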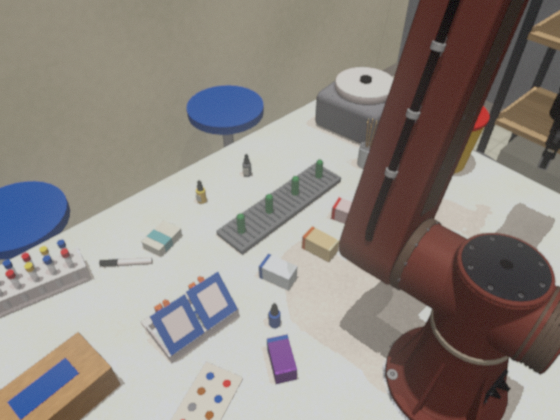

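View pics/a_wrist.png

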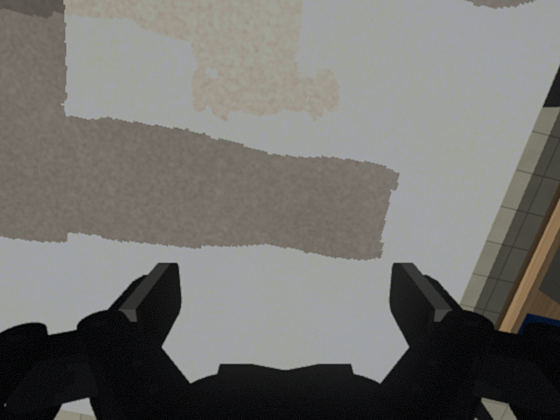

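```bash
cat > h.py <<'E'
import numpy as np, cv2
from scipy.spatial.transform import Rotation as R
def cam(s,obs=None):
    K=np.array(s["intrinsics"])
    if "extrinsics" in s: E=np.array(s["extrinsics"])
    else:
        T=np.eye(4);T[:3,:3]=R.from_rotvec(obs["eef_rot"]).as_matrix();T[:3,3]=obs["ee_pos"]
        E=np.linalg.inv(T@np.array(s["hand_eye"]))
    return K,E
def proj(c,P):
    K,E=c; P=np.atleast_2d(P); p=P@E[:3,:3].T+E[:3,3]; p=p*[1,-1,-1]
    u=p@K.T; return u[:,:2]/u[:,2:]
def ray(c,xy):
    K,E=c; d=np.linalg.inv(K)@[xy[0],xy[1],1]; d=d*[1,-1,-1]
    Rm=E[:3,:3]; return -Rm.T@E[:3,3], Rm.T@d/np.linalg.norm(d)
def atz(c,xy,z):
    o,d=ray(c,xy); return o+d*(z-o[2])/d[2]
def tri(c1,x1,c2,x2):
    o1,d1=ray(c1,x1);o2,d2=ray(c2,x2)
    A=np.c_[d1,-d2]; t=np.linalg.lstsq(A,o2-o1,rcond=None)[0]
    a=o1+d1*t[0];b=o2+d2*t[1]; return (a+b)/2,np.linalg.norm(a-b)
E
python3 - <<'E'
from rig import arm
from h import *
s=arm.snapshot("scene");d=arm.snapshot("side");cs,cd=cam(s),cam(d)
names="jar1 jar1_mouth jar2 jar2_mouth jar3 jar4 jar4_mouth stand peg1 peg2 peg3 peg4 keeper cover_l_hinge cover_l_press cover_r_hinge cover_r_press drop_blue drop_yellow drop_grey stick_cup".split()
for n in names:
    a=arm.pinpoint(s,n);b=arm.pinpoint(d,n)
    f=lambda L:[(np.round(x["xy"],1).tolist(),round(float(x["score"]),2)) for x in L[:3]]
    print(n,f(a),f(b), *( [np.round(v,3) for v in tri(cs,a[0]["xy"],cd,b[0]["xy"])] if a and b else []))
E
```

```text
jar1 [([422.0, 245.3], 0.98), ([295.9, 201.3], 0.9), ([232.8, 151.9], 0.85)] [([280.4, 358.9], 0.87), ([344.3, 210.9], 0.86), ([278.1, 272.2], 0.83)] [0.259 0.229 0.026] 0.004
jar1_mouth [([222.8, 154.4], 0.94), ([404.1, 246.1], 0.72), ([299.5, 137.9], 0.7)] [([277.0, 341.0], 0.7), ([261.1, 263.7], 0.69)] [ 0.451 -0.014  0.054] 0.5
jar2 [([422.0, 245.3], 0.98), ([295.9, 201.3], 0.9), ([232.8, 151.9], 0.85)] [([280.4, 358.9], 0.87), ([344.3, 210.9], 0.86), ([278.1, 272.2], 0.83)] [0.259 0.229 0.026] 0.004
jar2_mouth [([285.3, 210.4], 0.81), ([382.7, 317.4], 0.36)] [([306.0, 233.9], 0.85), ([223.2, 321.1], 0.2)] [ 0.473 -0.061  0.029] 0.001
jar3 [([422.0, 245.3], 0.98), ([295.9, 201.3], 0.9), ([232.8, 151.9], 0.85)] [([280.4, 358.9], 0.87), ([344.3, 210.9], 0.86), ([278.1, 272.2], 0.83)] [0.259 0.229 0.026] 0.004
jar4 [([422.0, 245.3], 0.98), ([295.9, 201.3], 0.9), ([232.8, 151.9], 0.85)] [([280.4, 358.9], 0.87), ([344.3, 210.9], 0.86), ([278.1, 272.2], 0.83)] [0.259 0.229 0.026] 0.004
jar4_mouth [([253.0, 185.0], 0.71), ([203.7, 307.1], 0.66), ([233.2, 228.4], 0.43)] [([335.6, 207.1],
[... 1123 characters left out ...]
7.5, 286.2], 0.71)] [([173.8, 311.9], 0.59)] [0.458 0.351 0.104] 0.002
cover_r_hinge [([245.9, 236.0], 0.64)] [([223.7, 322.0], 0.59), ([203.7, 202.0], 0.47)] [ 0.549  0.071 -0.069] 0.323
cover_r_press [([377.6, 282.6], 0.56)] [([206.4, 291.5], 0.79), ([265.1, 212.7], 0.35)] [0.462 0.262 0.091] 0.004
drop_blue [([384.4, 252.9], 0.57)] [([273.2, 325.7], 0.8)] [0.338 0.18  0.005] 0.001
drop_yellow [([203.7, 308.0], 0.56)] [([200.5, 202.0], 0.65)] [0.787 0.053 0.003] 0.006
drop_grey [([167.1, 257.4], 0.47)] [([244.7, 172.6], 0.48), ([284.2, 207.0], 0.22)] [ 0.794 -0.119  0.01 ] 0.001
stick_cup [([181.4, 155.4], 0.71), ([261.1, 176.5], 0.65)] [([362.0, 166.0], 0.93)] [ 0.586 -0.437 -0.01 ] 0.014
```

```bash
python3 - <<'E'
import cv2
a=cv2.imread("pics/a_scene.png");b=cv2.imread("pics/a_side.png")
cv2.imwrite("pics/b1.png",cv2.resize(a[240:390,310:510],None,fx=4,fy=4,interpolation=2))
cv2.imwrite("pics/b2.png",cv2.resize(b[240:390,120:320],None,fx=4,fy=4,interpolation=2))
cv2.imwrite("pics/b3.png",cv2.resize(a[120:300,170:370],None,fx=3.3,fy=3.3,interpolation=2))
E
```

```text
(no output)
```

View pics/b1.png

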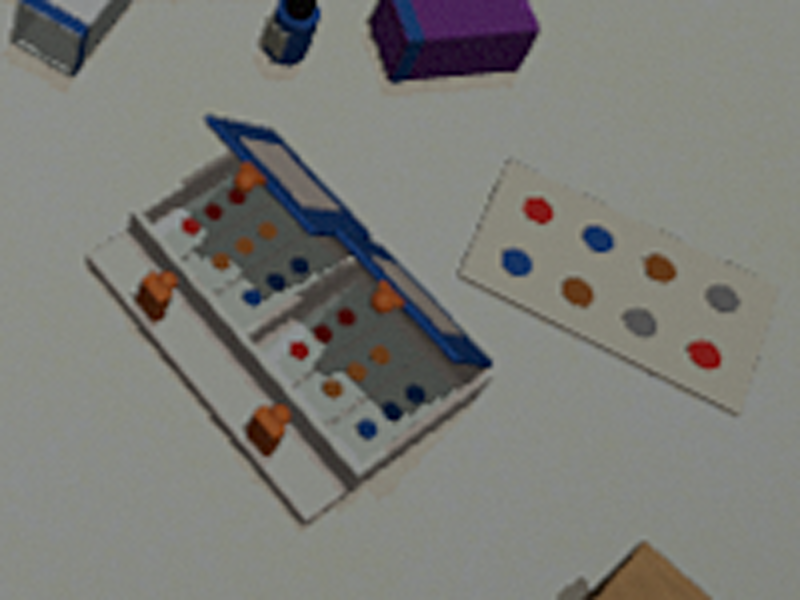

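View pics/b2.png

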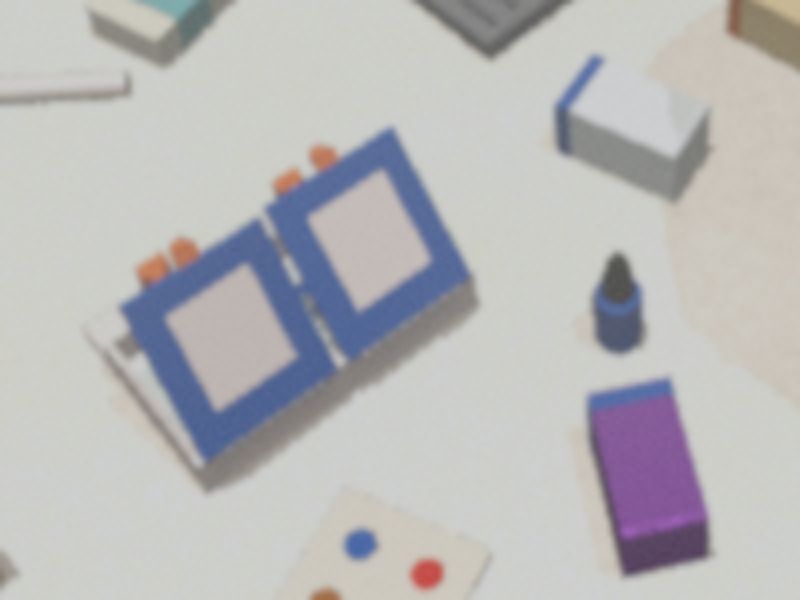

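View pics/b3.png

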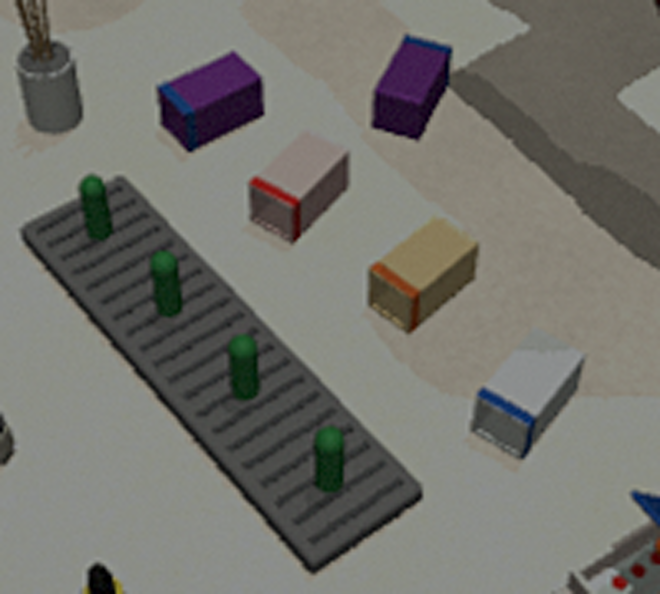

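```bash
python3 - <<'E'
from rig import arm
from h import *
s=arm.snapshot("scene");d=arm.snapshot("side");cs,cd=cam(s),cam(d)
for nm,c,x,z in [("-x+y",cs,(432.5,333),.032),("+x+y",cs,(399.3,359.5),.032),("+x-y",cs,(343.7,293.7),.032),
 ("hinge+y side",cd,(171.5,355.5),.035),("hinge-y side",cd,(237.5,309.5),.035)]:
  print(nm,np.round(atz(c,x,z),4))
print("free edges tri: l lug", tri(cs,(310+385/4,240+297/4),cd,(120+183/4,240+250/4)))
print("r lug", tri(cs,(310+248/4,240+177/4),cd,(120+323/4,240+156/4)))
# pegs tips in scene: z .083 (approx top)
for i,(x,y) in enumerate([(330,435),(243,345),(165,258),(92,183)]):
  for nm,c in [("scene",cs)]:
    print("peg",i+1,np.round(atz(c,(170+x/3.3,120+y/3.3),.079),4))
# bbox-based jar
for nm,c,L in [("jar2 top: mouthL mouthR backR backL",cs,[(370,268),(416,298),(477,242),(436,220)]),("jar4",cs,[(252,181),(298,205),(349,153),(310,131)]),("jar1",cs,[(482,390),(533,419),(583,353),(539,330)])]:
  P=np.array([atz(c,(170+x/3.3,120+y/3.3),.046)[:2] for x,y in L]); print(nm,np.round(P,4).tolist(),np.round(P.mean(0),4), np.linalg.norm(P-np.roll(P,-1,0),axis=1).round(4), np.degrees(np.arctan2(*((P[0]+P[1]-P[2]-P[3])[::-1]))))
E
```

```text
-x+y [0.4187 0.3999 0.032 ]
+x+y [0.5194 0.3995 0.032 ]
+x-y [0.5121 0.2178 0.032 ]
hinge+y side [0.4168 0.3969 0.035 ]
hinge-y side [0.4106 0.2227 0.035 ]
free edges tri: l lug (array([0.48050932, 0.35316773, 0.11707085]), np.float64(0.0005263939965130541))
r lug (array([0.48500439, 0.26093424, 0.11021841]), np.float64(0.001414613823242265))
peg 1 [0.602  0.0523 0.079 ]
peg 2 [ 0.6084 -0.0501  0.079 ]
peg 3 [ 0.6114 -0.1566  0.079 ]
peg 4 [ 0.618  -0.2601  0.079 ]
jar2 top: mouthL mouthR backR backL [[0.4697, -0.0793], [0.4585, -0.0332], [0.3817, -0.0517], [0.3941, -0.0903]] [ 0.426  -0.0636] [0.0475 0.079  0.0405 0.0764] 10.94139683238692
jar4 [[0.494, -0.2152], [0.4779, -0.1699], [0.4073, -0.1953], [0.4193, -0.2369]] [ 0.4496 -0.2043] [0.0481 0.0751 0.0433 0.0778] 18.002399733936738
jar1 [[0.4724, 0.0666], [0.4582, 0.1089], [0.387, 0.084], [0.3999, 0.0474]] [0.4294 0.0767] [0.0446 0.0755 0.0388 0.0749] 17.06896706949871
```

```bash
python3 - <<'E'
from rig import arm
from h import *
o=arm.observe();print(R.from_rotvec(o["eef_rot"]).as_matrix().round(3))
E
```

```text
[[ 0.     0.972  0.235]
 [ 0.     0.235 -0.972]
 [-1.     0.    -0.   ]]
```

Call:
servo_tool([
  [[0,0,5,16,41,5,0],[0,0,11,33,82,10,0],[0,0,16,50,123,15,0],[0,0,22,66,164,20,0],[0,0,28,82,205,25,0],[0,0,33,99,246,30,0],[0,0,38,115,287,30,0],[0,0,44,132,328,30,0],[0,0,49,148,369,30,0],[0,0,55,165,410,30,0]],
])

```text
t: 3.45
ee_pos: [0.2884, -0.0988, 0.2616]
eef_rot: [0.291, 1.55, -0.291]
contact_force: [1.6, -0.6, -0.6]
finger_gap: 0.0001
```

```bash
cat > log.py <<'E'
from rig import arm
import json,numpy as np
def log():
    o=arm.observe()
    open("log.jsonl","a").write(json.dumps([list(map(float,o["q"])),list(map(float,o["ee_pos"])),list(map(float,o["eef_rot"]))])+"\n")
    return o
if __name__=="__main__":
    o=log(); print({k:np.round(v,3).tolist() for k,v in o.items() if k!="effort"})
E
python3 log.py
```

```text
{'t': 3.45, 'q': [-0.572, -0.163, -0.565, 1.167, 0.0, 1.37], 'qvel': [1.457, 0.003, 0.007, -0.01, 0.002, 0.396], 'ee_pos': [0.288, -0.099, 0.262], 'eef_rot': [0.291, 1.55, -0.291], 'contact_force': [1.606, -0.553, -0.551], 'wrist_torque': [-0.046, -0.063, -0.012], 'finger_gap': 0.0}
```

Call:
servo_tool([
  [[0,0,5,15,41,0,0],[0,0,11,30,82,0,0],[0,0,16,46,123,0,0],[0,0,22,61,164,0,0],[0,0,28,76,205,0,0],[0,0,33,80,240,0,0],[0,0,38,80,260,0,0],[0,0,44,80,270,0,0],[0,0,49,80,270,0,0],[0,0,55,80,270,0,0]],
])

```text
t: 4.45
ee_pos: [0.3683, 0.1717, 0.2616]
eef_rot: [-0.465, 1.519, 0.465]
contact_force: [0.6, 0.2, -0.2]
finger_gap: 0.0001
```

```bash
python3 log.py; python3 - <<'E'
from rig import arm
from h import *
import cv2
o=arm.observe();w=arm.snapshot("wrist");cv2.imwrite("pics/c_wrist.png",w["image"][:,:,::-1])
c=cam(w,o)
for n in ["keeper","cover_l_press","cover_r_press","cover_l_hinge","cover_r_hinge"]:
    for x in arm.pinpoint(w,n)[:2]: print(n,np.round(x["xy"],1),x["score"], atz(c,x["xy"],0.032 if "hinge" in n else .09).round(3))
E
```

```text
{'t': 4.45, 'q': [0.256, 0.045, -0.374, 1.151, 0.0, 1.233], 'qvel': [-0.012, -0.005, -0.004, 0.002, 0.001, -1.056], 'ee_pos': [0.368, 0.172, 0.262], 'eef_rot': [-0.465, 1.519, 0.465], 'contact_force': [0.599, 0.241, -0.217], 'wrist_torque': [-0.047, 0.037, 0.011], 'finger_gap': 0.0}
keeper [423.9 118.4] 0.78 [0.433 0.29  0.09 ]
cover_l_press [495.2  68.3] 0.77 [0.457 0.355 0.09 ]
cover_r_press [424.3 162.3] 0.84 [0.458 0.261 0.09 ]
cover_l_hinge [427.5  50.8] 0.82 [0.414 0.354 0.032]
cover_r_hinge [372.8 130. ] 0.89 [0.416 0.263 0.032]
```

View pics/c_wrist.png

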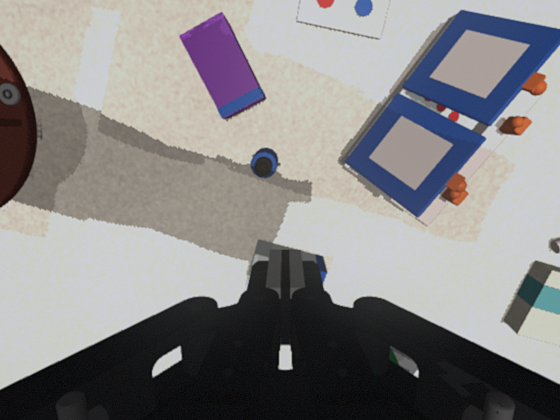

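Call:
servo_tool([
  [[0,0,0,30,30,0,0],[0,0,0,60,60,-20,0],[0,0,0,85,89,-50,0],[0,0,0,85,89,-90,0],[0,0,0,85,89,-130,0],[0,0,0,85,89,-150,0],[0,0,0,87,89,-165,0]],
])

```text
t: 5.45
ee_pos: [0.4543, 0.2596, 0.0946]
eef_rot: [-0.458, 1.523, 0.458]
contact_force: [-0.2, 0.2, -0.2]
finger_gap: -0.0001
```

```bash
python3 log.py;
```

```text
{'t': 5.45, 'q': [0.379, 0.408, -0.37, 0.794, 0.0, 1.366], 'qvel': [-0.017, 0.184, -0.118, -0.333, -0.001, -0.016], 'ee_pos': [0.454, 0.26, 0.095], 'eef_rot': [-0.458, 1.523, 0.458], 'contact_force': [-0.226, 0.214, -0.194], 'wrist_torque': [-0.01, -0.016, -0.05], 'finger_gap': -0.0}
```

Call:
servo_tool([
  [[0,0,0,4,1,-5,0],[0,0,0,8,1,-11,0],[0,0,0,13,1,-17,0],[0,0,0,18,1,-23,0],[0,0,0,23,1,-29,0],[0,0,0,27,1,-35,0],[0,0,0,31,1,-41,0],[0,0,0,34,1,-46,0],[0,0,0,36,1,-49,0],[0,0,0,36,1,-50,0]],
])

```text
t: 6.45
ee_pos: [0.49, 0.2605, 0.0442]
eef_rot: [-0.458, 1.524, 0.458]
contact_force: [-0.0, 0.3, 0.0]
finger_gap: -0.0001
```

```bash
python3 log.py; python3 - <<'E'
from rig import arm
import cv2,numpy as np
a=arm.snapshot("scene")["image"][:,:,::-1];b=arm.snapshot("side")["image"][:,:,::-1]
f=lambda i:cv2.resize(i,None,fx=2,fy=2,interpolation=2)
cv2.imwrite("pics/d.png",np.hstack([f(a[240:390,310:510]),f(b[240:390,120:320])]))
E
```

```text
{'t': 6.45, 'q': [0.357, 0.521, -0.337, 0.715, 0.0, 1.343], 'qvel': [-0.001, 0.009, -0.006, -0.04, -0.01, 0.002], 'ee_pos': [0.49, 0.261, 0.044], 'eef_rot': [-0.458, 1.524, 0.458], 'contact_force': [-0.023, 0.337, 0.025], 'wrist_torque': [-0.028, -0.058, -0.01], 'finger_gap': -0.0}
```

View pics/d.png

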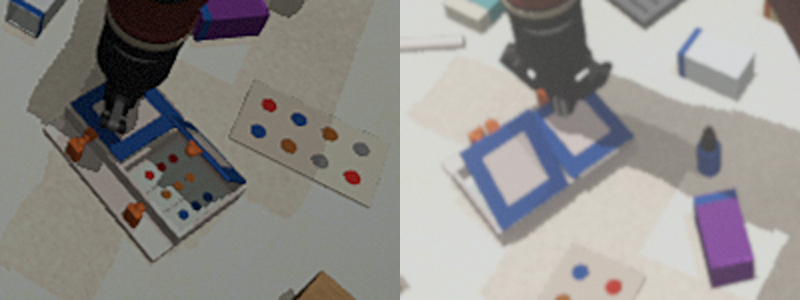

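Call:
servo_tool([
  [[0,0,0,0,0,-1,0],[0,0,0,0,0,-2,0],[0,0,0,0,0,-3,0],[0,0,0,0,0,-4,0],[0,0,0,0,0,-5,0],[0,0,0,0,0,-6,0],[0,0,0,0,0,-7,0]],
])

```text
t: 7.25
ee_pos: [0.4901, 0.2605, 0.0371]
eef_rot: [-0.458, 1.524, 0.458]
contact_force: [0.7, 0.5, 2.0]
finger_gap: -0.0004
```

Call:
servo_tool([
  [[0,0,0,0,0,-1,0],[0,0,0,0,0,-1.5,0],[0,0,0,0,0,-2,0],[0,0,0,0,0,-2,0]],
])

```text
t: 7.65
ee_pos: [0.4902, 0.2606, 0.0363]
eef_rot: [-0.458, 1.523, 0.458]
contact_force: [-4.2, -1.9, 16.8]
finger_gap: 0.0002
```

Call:
servo_tool([
  [[0,0,0,0,0,15,0],[0,0,0,0,0,50,0],[0,0,0,-15,40,90,0],[0,0,0,-35,91,110,0]],
])

```text
t: 8.05
ee_pos: [0.4619, 0.3378, 0.1425]
eef_rot: [-0.455, 1.521, 0.455]
contact_force: [0.8, 0.3, 0.6]
finger_gap: 0.0001
```

```bash
python3 log.py; python3 - <<'E'
from rig import arm
import cv2,numpy as np
a=arm.snapshot("scene")["image"][:,:,::-1];b=arm.snapshot("side")["image"][:,:,::-1]
f=lambda i:cv2.resize(i,None,fx=2,fy=2,interpolation=2)
cv2.imwrite("pics/e.png",np.hstack([f(a[240:390,310:510]),f(b[240:390,120:320])]))
E
```

```text
{'t': 8.05, 'q': [0.504, 0.44, -0.173, 0.956, -0.0, 1.493], 'qvel': [0.851, 0.024, 0.553, 0.534, 0.008, 0.827], 'ee_pos': [0.462, 0.338, 0.143], 'eef_rot': [-0.455, 1.521, 0.455], 'contact_force': [0.845, 0.259, 0.645], 'wrist_torque': [0.013, -0.036, 0.0], 'finger_gap': 0.0}
```

View pics/e.png

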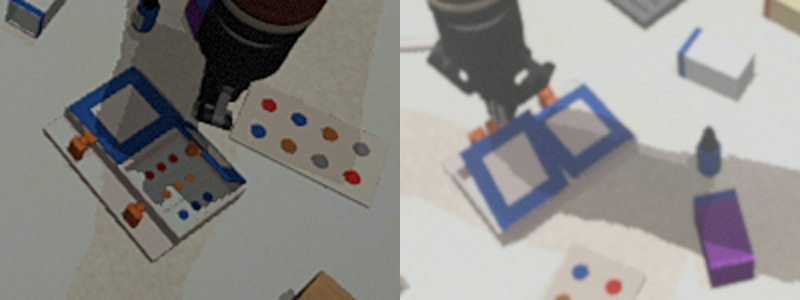

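Call:
servo_tool([
  [[0,0,0,-8,14,0,0],[0,0,0,-8,14,-20,0],[0,0,0,-8,14,-48,0],[0,0,0,-3,14,-56,0],[0,0,0,3,14,-64,0],[0,0,0,9,14,-72,0],[0,0,0,16,14,-80,0],[0,0,0,21,14,-88,0],[0,0,0,26,13,-95,0],[0,0,0,28,13,-98,0]],
])

```text
t: 9.15
ee_pos: [0.4881, 0.3555, 0.0445]
eef_rot: [-0.458, 1.519, 0.464]
contact_force: [-6.4, 0.3, 9.4]
finger_gap: -0.0
```

Call:
servo_tool([
  [[0,0,0,0,0,-1,0],[0,0,0,0,0,-2,0],[0,0,0,0,0,-3,0],[0,0,0,0,0,-4,0],[0,0,0,0,0,-5,0],[0,0,0,0,0,-6,0],[0,0,0,0,0,-7,0]],
])

```text
t: 9.85
ee_pos: [0.4879, 0.3554, 0.0372]
eef_rot: [-0.458, 1.519, 0.464]
contact_force: [-0.7, -0.6, 0.0]
finger_gap: -0.0001
```

Call:
servo_tool([
  [[0,0,0,0,0,-1,0],[0,0,0,0,0,-1.5,0],[0,0,0,0,0,-2,0],[0,0,0,0,0,-2,0]],
])

```text
t: 10.25
ee_pos: [0.488, 0.3555, 0.0365]
eef_rot: [-0.458, 1.518, 0.464]
contact_force: [-4.7, -2.4, 14.8]
finger_gap: 0.0002
```

Call:
servo_tool([
  [[0,0,0,0,0,15,0],[0,0,0,0,0,50,0],[0,0,0,-15,-40,100,50],[0,0,0,-35,-80,150,100],[0,0,0,-60,-120,200,100],[0,0,0,-80,-150,230,100],[0,0,0,-90,-180,250,100],[0,0,0,-100,-200,250,100]],
])

```text
t: 11.05
ee_pos: [0.3896, 0.1581, 0.2869]
eef_rot: [-0.459, 1.515, 0.464]
contact_force: [1.2, -0.5, 0.6]
finger_gap: 0.0845
```

```bash
python3 log.py; python3 - <<'E'
from rig import arm
from h import *
import cv2,numpy as np
a=arm.snapshot("scene")["image"][:,:,::-1];b=arm.snapshot("side")["image"][:,:,::-1]
o=arm.observe();w=arm.snapshot("wrist")["image"][:,:,::-1]
f=lambda i,k=2:cv2.resize(i,None,fx=k,fy=k,interpolation=2)
cv2.imwrite("pics/f.png",np.vstack([np.hstack([f(a[240:390,310:510]),f(b[240:390,120:320])]),f(w[:,:],.7)[:290,:].copy() if 0 else np.hstack([f(w,.7)[:294],np.zeros((294,408,3),np.uint8)])]))
E
```

```text
{'t': 11.05, 'q': [0.208, 0.057, -0.295, 1.214, 0.004, 1.189], 'qvel': [-0.83, -0.767, -0.368, 0.412, -0.005, -0.822], 'ee_pos': [0.39, 0.158, 0.287], 'eef_rot': [-0.459, 1.515, 0.464], 'contact_force': [1.199, -0.466, 0.607], 'wrist_torque': [-0.032, -0.088, 0.018], 'finger_gap': 0.084}
```

View pics/f.png

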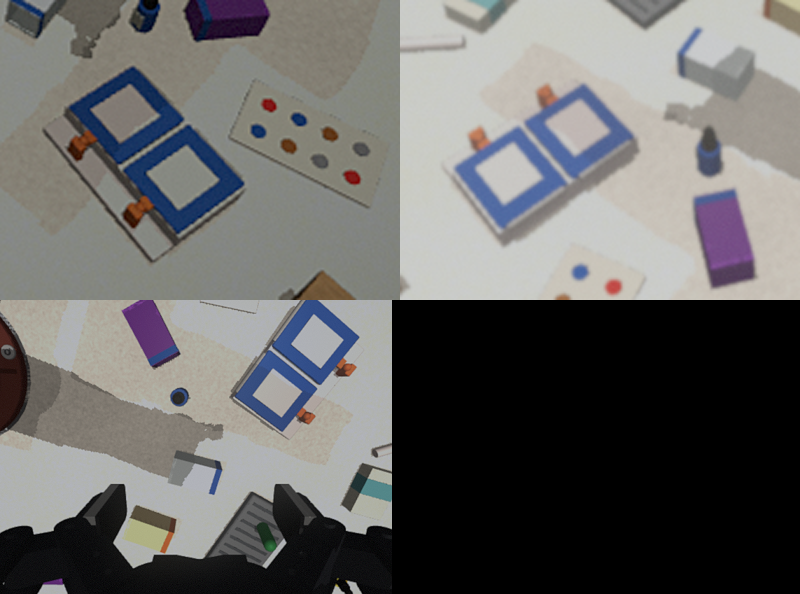

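```bash
cat > fit.py <<'E'
from rig import arm
from h import *
from scipy.optimize import minimize
import sys
def box(x,y,yaw):
    c,s=np.cos(yaw),np.sin(yaw)
    return np.array([[x+c*a-s*b,y+s*a+c*b,z] for a in(-.042,.042) for b in(-.023,.023) for z in(0,.046)])
def sil(c,P):
    m=np.zeros((840,1120),np.uint8)
    h=cv2.convexHull((proj(c,P)*2+0.5).astype(np.float32))
    cv2.fillConvexPoly(m,np.round(h*16).astype(np.int32),1,shift=4); return m
def measure(guess,views=("scene","side"),cams=None):
    data=[]
    for v in views:
        o=arm.observe();s=arm.snapshot(v);c=cam(s,o)
        L=arm.regions_of(s,"jar1")
        data.append((v,c,L))
    out={}
    for n,(x,y,yaw) in guess.items():
        use=[]
        for v,c,L in data:
            pc=sil(c,box(x,y,yaw)); best=None
            for r in L:
                m=cv2.resize(r["mask"].astype(np.uint8),(1120,840),interpolation=0)
                i=(m&pc).sum()/(m|pc).sum()
                if best is None or i>best[0]: best=(i,m)
            if best and best[0]>.35: use.append((v,c,best[1]))
        def cost(p):
            t=0
            for v,c,m in use:
                b=sil(c,box(*p)); t+=1-(m&b).sum()/(m|b).sum()
            return t/len(use)
        if not use: out[n]=None; print(n,"none"); continue
        best=None
        for d in (-.15,0,.15):
            r=minimize(cost,[x,y,yaw+d],method="Nelder-Mead",options=dict(initial_simplex=np.array([[x,y,yaw+d],[x+.01,y,yaw+d],[x,y+.01,yaw+d],[x,y,yaw+d+.15]])))
            if best is None or r.fun<best.fun: best=r
        out[n]=best.x; print(n,[u[0] for u in use],np.round(best.x[:2],4),"yaw",np.degrees(best.x[2]).round(1),"1-IoU",round(best.fun,3))
    return out
if __name__=="__main__":
    measure({"jar1":(.429,.077,.30),"jar2":(.426,-.064,.19),"jar4":(.45,-.204,.31)})
    measure({"jar1":(.429,.077,.30)},("scene",)); measure({"jar1":(.429,.077,.30)},("side",))
E
python3 fit.py
```

```text
jar1 ['scene', 'side'] [0.4355 0.0759] yaw 17.8 1-IoU 0.06
jar2 ['scene', 'side'] [ 0.4281 -0.0677] yaw 11.7 1-IoU 0.069
jar4 ['scene', 'side'] [ 0.4546 -0.2089] yaw 22.3 1-IoU 0.056
jar1 ['scene'] [0.4331 0.0746] yaw 20.9 1-IoU 0.084
jar1 ['side'] [0.4364 0.0761] yaw 19.7 1-IoU 0.096
```

```bash
cat > plan.py <<'E'
from log import log
from h import *
def rel(psi,P,n=1,tilt=45,flip=0):
    """tool yaw psi deg, TCP target P (m); prints rotvec deg and shift mm from measured pose"""
    o=log();p=np.radians(psi);t=np.radians(tilt)
    a=np.array([np.cos(p)*np.cos(t),np.sin(p)*np.cos(t),-np.sin(t)]);z=np.array([-np.sin(p),np.cos(p),0])
    if flip: z=-z
    T=np.c_[a,np.cross(z,a),z]; C=R.from_rotvec(o["eef_rot"])
    rv=np.degrees((R.from_matrix(T)*C.inv()).as_rotvec()); sh=1000*(np.array(P)-o["ee_pos"])
    print("q",np.round(o["q"],2),"pos",np.round(o["ee_pos"],4),"F",np.round(o["contact_force"],1),"gap",round(o["finger_gap"],4))
    print("rv",rv.round(1),"|",np.linalg.norm(rv).round(1),"sh",sh.round(1))
    for k in range(1,n+1): print((rv*k/n).round(1).tolist(),(sh*k/n).round(0).tolist())
E
python3 -c "
from plan import *
rel(18,(.36,.055,.18),10)"
```

```text
q [ 0.21  0.06 -0.3   1.21  0.    1.19] pos [0.3896 0.1594 0.2842] F [-0.3 -0.3  0.9] gap 0.085
rv [-15.9 -45.6  70. ] | 85.1 sh [ -29.6 -104.4 -104.2]
[-1.6, -4.6, 7.0] [-3.0, -10.0, -10.0]
[-3.2, -9.1, 14.0] [-6.0, -21.0, -21.0]
[-4.8, -13.7, 21.0] [-9.0, -31.0, -31.0]
[-6.4, -18.3, 28.0] [-12.0, -42.0, -42.0]
[-8.0, -22.8, 35.0] [-15.0, -52.0, -52.0]
[-9.6, -27.4, 42.0] [-18.0, -63.0, -63.0]
[-11.2, -31.9, 49.0] [-21.0, -73.0, -73.0]
[-12.8, -36.5, 56.0] [-24.0, -83.0, -83.0]
[-14.4, -41.1, 63.0] [-27.0, -94.0, -94.0]
[-15.9, -45.6, 70.0] [-30.0, -104.0, -104.0]
```

Call:
servo_tool([
  [[-1.6,-4.6,7,-3,-10,-10,100],[-3.2,-9.1,14,-6,-21,-21,100],[-4.8,-13.7,21,-9,-31,-31,100],[-6.4,-18.3,28,-12,-42,-42,100],[-8,-22.8,35,-15,-52,-52,100],[-9.6,-27.4,42,-18,-63,-63,100],[-11.2,-31.9,49,-21,-73,-73,100],[-12.8,-36.5,56,-24,-83,-83,100],[-14.4,-41.1,63,-27,-94,-94,100],[-15.9,-45.6,70,-30,-104,-104,100]],
])

```text
t: 12.6
ee_pos: [0.3594, 0.0608, 0.1828]
eef_rot: [-1.519, 0.484, 0.848]
contact_force: [0.1, 0.7, -0.3]
finger_gap: 0.0854
```

```bash
python3 -c "
from plan import *
rel(18,(.380,.058,.080),2)
from rig import arm
o=arm.observe();w=arm.snapshot('wrist');cv2.imwrite('pics/g.png',w['image'][:,:,::-1])
cv2.imwrite('pics/g2.png',arm.snapshot('scene')['image'][:,:,::-1])"
```

```text
q [-0.48 -0.53 -1.26  0.27  0.47 -0.55] pos [0.3594 0.0608 0.1828] F [ 0.1  0.7 -0.3] gap 0.0854
rv [-1.3 -3.9  4.8] | 6.4 sh [  20.6   -2.8 -102.8]
[-0.6, -2.0, 2.4] [10.0, -1.0, -51.0]
[-1.3, -3.9, 4.8] [21.0, -3.0, -103.0]
```

View pics/g.png

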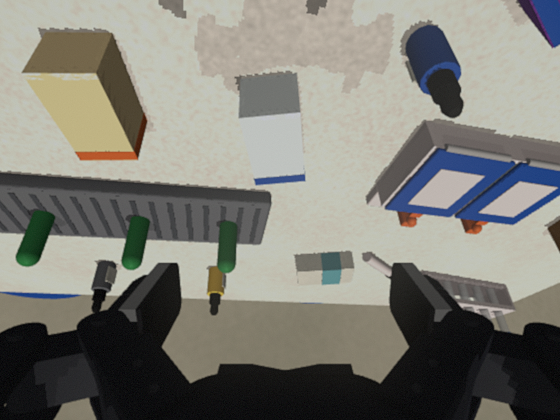

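View pics/g2.png

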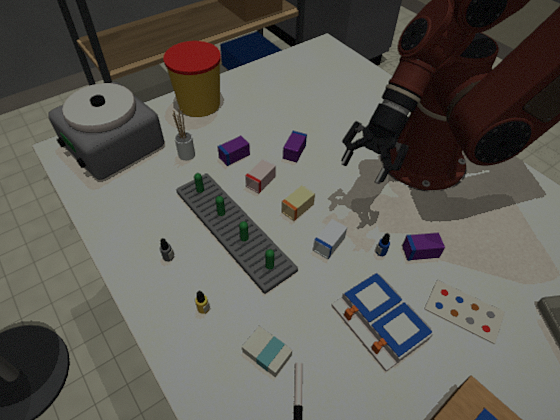

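Call:
servo_tool([
  [[-0.6,-2,2.4,8,0,-20,100],[-1.3,-3.9,4.8,14,-1,-40,100],[-1.3,-3.9,4.8,21,-2,-70,100],[-1.3,-3.9,4.8,25,-2,-90,100],[-1.3,-3.9,4.8,28,-2,-105,100],[-1.3,-3.9,4.8,28,-2,-105,100]],
])

```text
t: 13.3
ee_pos: [0.4187, 0.0338, 0.1209]
eef_rot: [-1.562, 0.412, 0.915]
contact_force: [-0.4, 0.1, -0.2]
finger_gap: 0.0854
```

```bash
python3 -c "
from plan import *
rel(18,(.4402,.0778,.0166),5)"
```

```text
q [-0.53 -0.08 -1.3  -0.16  0.54 -0.7 ] pos [0.4187 0.0338 0.1209] F [-0.4  0.1 -0.2] gap 0.0854
rv [-0.7 -3.5 -0.6] | 3.6 sh [  21.5   44.  -104.3]
[-0.1, -0.7, -0.1] [4.0, 9.0, -21.0]
[-0.3, -1.4, -0.3] [9.0, 18.0, -42.0]
[-0.4, -2.1, -0.4] [13.0, 26.0, -63.0]
[-0.5, -2.8, -0.5] [17.0, 35.0, -83.0]
[-0.7, -3.5, -0.6] [22.0, 44.0, -104.0]
```

```bash
cat > kin.py <<'E'
import numpy as np,json
from scipy.spatial.transform import Rotation as R
from scipy.optimize import least_squares
def rot(ax,t): return R.from_rotvec(np.array(ax)*t).as_matrix()
LO=np.array([-2.52,-.91,-1.3,-1.96,-1.52,-3.14]);HI=np.array([2.52,1.74,1.37,2.02,1.47,3.14])
def fk(q,P):
    r0,z0,c,L1,f1,L2,f2,d,Lt,s5,s6=P
    A=rot([0,0,1],q[0])
    t1=q[1]+f1; t2=q[1]-q[2]+f2; p=q[1]-q[2]+q[3]
    w=np.array([r0+L1*np.sin(t1)+L2*np.sin(t2),c,z0+L1*np.cos(t1)+L2*np.cos(t2)])
    B=rot([0,1,0],p)   # x->down
    w=w+B@[d,0,0]
    C=B@rot([0,0,1],s5*q[4])
    w=w+C@[Lt,0,0]
    T=A@C@rot([1,0,0],s6*q[5])   # tool frame: x=a; y,z ; at q6=0 z_tool=left => local y
    T=T@np.c_[[1,0,0],[0,0,-1],[0,1,0]]
    return A@w,T
def load():
    return [json.loads(l) for l in open("log.jsonl")]
def fit():
    D=load();best=None
    for s5 in(1,-1):
      for s6 in (1,-1):
        def res(x):
            e=[]
            for q,p,r in D:
                a,T=fk(q,list(x)+[s5,s6]); e+=list((a-p)*1000)+list((T-R.from_rotvec(r).as_matrix()).ravel()*100)
            e+=list((np.array(x)-x0)*.5)
            return e
        x0=np.array([0.05,.3,.073,.4,0,.4,np.pi/2,.05,.25])
        s=least_squares(res,x0)
        if best is None or s.cost<best[0]: best=(s.cost,list(s.x)+[s5,s6],np.abs(s.fun).max())
    return best
def ik(P,pos,T,q0):
    def res(q):
        a,M=fk(q,P); return np.r_[(a-pos)*10,(M-T).ravel()*3]
    s=least_squares(res,np.clip(q0,LO+.02,HI-.02),bounds=(LO+.01,HI-.01)); a,M=fk(s.x,P)
    return s.x,np.linalg.norm(a-pos)*1000,np.degrees(np.linalg.norm((R.from_matrix(M.T@T)).as_rotvec()))
def tool(psi,tilt,flip=0):
    p=np.radians(psi);t=np.radians(tilt)
    a=np.array([np.cos(p)*np.cos(t),np.sin(p)*np.cos(t),-np.sin(t)]);z=np.array([-np.sin(p),np.cos(p),0])
    if flip: z=-z
    return np.c_[a,np.cross(z,a),z]
E
python3 -c "
from kin import *
b=fit();print(b[0],b[2],np.round(b[1],4))"
```

```text
0.006104027347823909 0.07722101500414624 [ 0.      0.2979  0.0729  0.5098 -0.      0.39    1.4164  0.1196  0.324
  1.      1.    ]
```

```bash
cat > feas.py <<'E'
from kin import *
P=fit()[1]
jars={"jar1":(.435,.076,18,(.602,.052)),"jar2":(.428,-.068,11.7,(.608,-.05)),"jar4":(.4546,-.2089,22,(.612,-.156))}
if __name__=="__main__":
  for n,(x,y,yaw,pg) in jars.items():
    for tilt in (45,50,55,60,65,70,75):
      for f in (0,1):
        T=tool(yaw,tilt,f);a=T[:,0];m=np.array([np.cos(np.radians(yaw)),np.sin(np.radians(yaw)),0])
        G=np.array([x,y,.03])-.008*m
        def best(pos,T):
            r=None
            for q1 in(-.6,-.2,.2):
             for q6 in (-2.5,-.3,.3,2.5):
              s=ik(P,pos,T,np.array([q1,.3,-.6,.4,.1,q6]))
              if r is None or s[1]+s[2]<r[1]+r[2]: r=s
            return r
        g=best(G+.019*a,T); pre=best(G+.019*a-.07*a,T)
        o=[]
        for psi in (-30,-10,10,30):
            T2=tool(psi,90-tilt,1-f);a2=T2[:,0]
            l=best(np.array([*pg,.072])+.019*a2,T2);h=best(np.array([*pg,.165])+.019*a2,T2)
            o.append((psi,round(l[1]+l[2],1),round(h[1]+h[2],1),l[0][5].round(2)))
        print(n,tilt,f,"grasp",round(g[1]+g[2],1),g[0].round(2),"pre",round(pre[1]+pre[2],1),o)
E
python3 feas.py
```

```text
jar1 45 0 grasp 47.4 [-0.29  0.39 -1.29 -0.68  0.41 -0.5 ] pre 51.2 [(-30, np.float64(0.0), np.float64(0.0), np.float64(-2.58)), (-10, np.float64(0.0), np.float64(0.0), np.float64(-2.99)), (10, np.float64(0.0), np.float64(0.0), np.float64(2.91)), (30, np.float64(0.0), np.float64(0.0), np.float64(2.48))]
jar1 45 1 grasp 47.4 [-0.29  0.39 -1.29 -0.68  0.41  2.64] pre 51.2 [(-30, np.float64(0.0), np.float64(0.0), np.float64(0.56)), (-10, np.float64(0.0), np.float64(0.0), np.float64(0.15)), (10, np.float64(0.0), np.float64(0.0), np.float64(-0.23)), (30, np.float64(0.0), np.float64(0.0), np.float64(-0.66))]
jar1 50 0 grasp 29.2 [-0.24  0.36 -1.29 -0.63  0.34 -0.46] pre 31.3 [(-30, np.float64(0.0), np.float64(0.0), np.float64(-2.6)), (-10, np.float64(0.0), np.float64(0.0), np.float64(-2.99)), (10, np.float64(0.0), np.float64(0.0), np.float64(2.92)), (30, np.float64(0.0), np.float64(0.0), np.float64(2.49))]
jar1 50 1 grasp 29.2 [-0.24  0.36 -1.29 -0.63  0.34  2.68] pre 31.3 [(-30, np.float64(0.0), np.float64(0.0), np.float64(0.54)), (-10, np.float64(0.0), np.float64(0.0), np.float64(0.15)),
[... 10954 characters left out ...]
float64(0.0), np.float64(-0.42)), (30, np.float64(0.0), np.float64(0.0), np.float64(-1.03))]
jar4 75 0 grasp 0.0 [-0.74  0.41 -0.71  0.33  0.24 -1.11] pre 0.0 [(-30, np.float64(13.7), np.float64(0.0), np.float64(-3.05)), (-10, np.float64(20.7), np.float64(9.8), np.float64(3.03)), (10, np.float64(0.0), np.float64(0.0), np.float64(2.8)), (30, np.float64(0.0), np.float64(0.0), np.float64(2.2))]
jar4 75 1 grasp 0.0 [-0.74  0.41 -0.71  0.33  0.24  2.03] pre 0.0 [(-30, np.float64(13.7), np.float64(0.0), np.float64(0.09)), (-10, np.float64(20.7), np.float64(9.8), np.float64(-0.12)), (10, np.float64(0.0), np.float64(0.0), np.float64(-0.34)), (30, np.float64(0.0), np.float64(0.0), np.float64(-0.94))]
```

```bash
cat > go.py <<'E'
from kin import *
from rig import arm
from log import log
P=fit()[1]
def near(pos,T,q0,w=None):
    r=None
    for s in range(8):
        g=np.array(q0)+ (0 if s==0 else np.random.default_rng(s).normal(0,.3,6))
        x=ik(P,np.array(pos),T,g)
        c=x[1]+x[2]+ .02*np.abs(x[0]-q0).max()
        if r is None or c<r[0]: r=(c,x)
    return r[1]
def rows(q0,q1,grip,n=None,base=None,k0=None):
    """print rows from pose at q0(base) along joint line"""
    d=q1-q0
    v=np.array([2.22,2.22,2.79,3.14,3.14,3.14])*.06
    b0,B0=fk(base if base is not None else q0,P)
    pts=[q0]
    N=max(int(np.ceil(np.abs(d/v).max())),1)
    # enlarge until step limits hold
    while True:
        ok=True;prev=fk(q0,P);out=[]
        for i in range(1,N+1):
            c=fk(q0+d*i/N,P)
            if np.linalg.norm(c[0]-prev[0])>.045 or np.linalg.norm(R.from_matrix(c[1]@prev[1].T).as_rotvec())>np.radians(8): ok=False;break
            out.append(c);prev=c
        if ok: break
        N+=1
    res=[]
    minz=9
    for c in out:
        rv=np.degrees(R.from_matrix(c[1]@B0.T).as_rotvec()); sh=(c[0]-b0)*1000
        res.append([*map(lambda x:round(float(x),1),rv),*map(lambda x:round(float(x),1),sh),grip]); 
    return res,out
def pr(res):
    for i in range(0,len(res),10): print(str(res[i:i+10]))
def jar_grasp(x,y,yaw,tilt=62,back=.008,z=.027,flip=0):
    T=tool(yaw,tilt,flip);a=T[:,0];m=np.array([np.cos(np.radians(yaw)),np.sin(np.radians(yaw)),0])
    return np.array([x,y,z])-back*m+.019*a,T,a
E
python3 -c "
from go import *
o=log();q=o['q']
p,T,a=jar_grasp(.435,.076,18)
x=near(p-.075*a,T,q);print(x,p)
r,_=rows(q,x[0],100);pr(r)
print(fk(x[0],P)[0])"
```

```text
(array([-0.2147556 ,  0.00142637, -1.19357716, -0.05456492,  0.23916743,
       -0.47640327]), np.float64(1.6711069443220838e-13), np.float64(8.790750002871766e-15)) [0.43587493 0.07628428 0.010224  ]
[[-1.3, 4.7, -0.0, -5.2, 11.5, -17.1, 100], [-3.3, 9.0, -0.2, -10.7, 22.0, -32.0, 100], [-6.0, 12.6, -0.4, -16.3, 31.6, -44.5, 100]]
[0.40238788 0.06540368 0.07644507]
```

Call:
servo_tool([
  [[-1.3,4.7,0,-5,11.5,-17,100],[-3.3,9,-0.2,-10.7,22,-32,100],[-6,12.6,-0.4,-16.3,31.6,-44.5,100],[-6,12.6,-0.4,-16.3,31.6,-44.5,100]],
])

```text
t: 13.7
ee_pos: [0.4025, 0.0683, 0.0765]
eef_rot: [-1.56, 0.628, 1.083]
contact_force: [-0.1, 0.1, 0.8]
finger_gap: 0.0852
```

```bash
cat > toP.py <<'E'
import sys
from go import *
def to(pos,T,n):
    o=log();C=R.from_rotvec(o["eef_rot"])
    rv=np.degrees((R.from_matrix(T)*C.inv()).as_rotvec()); sh=1000*(np.array(pos)-o["ee_pos"])
    print("pos",o["ee_pos"].round(4),"q",o["q"].round(2),"rv",rv.round(1),"sh",sh.round(1))
E
python3 -c "
from toP import *
from fit import measure
measure({'jar1':(.435,.076,.31)})
p,T,a=jar_grasp(.435,.076,18)
to(p,T,1)"
```

```text
jar1 ['scene', 'side'] [0.4353 0.0749] yaw 17.7 1-IoU 0.167
pos [0.4024 0.0656 0.0768] q [-0.21  0.   -1.2  -0.06  0.24 -0.48] rv [-0.   0.1  0. ] sh [ 33.5  10.7 -66.5]
```

Straight in along the tool axis, then close.

Call:
servo_tool([
  [[0,0,0,8,2.5,-16,100],[0,0,0,16,5,-32,100],[0,0,0,24,7.5,-48,100],[0,0,0,29,9,-58,100],[0,0,0,33.5,10.7,-66.5,100],[0,0,0,33.5,10.7,-66.5,100]],
], force=40)

```text
t: 14.5
ee_pos: [0.4359, 0.0754, 0.0097]
eef_rot: [-1.555, 0.63, 1.077]
contact_force: [-0.2, -0.5, 0.8]
finger_gap: 0.0853
```

Call:
servo_tool([
  [[0,0,0,0,0,0,50],[0,0,0,0,0,0,40],[0,0,0,0,0,0,30],[0,0,0,0,0,0,30],[0,0,0,0,0,0,30],[0,0,0,0,0,0,30],[0,0,0,0,0,0,30]],
], force=40)

```text
t: 15.2
ee_pos: [0.4362, 0.0751, 0.0104]
eef_rot: [-1.556, 0.629, 1.075]
contact_force: [-2.8, -1.7, 6.8]
finger_gap: 0.0455
```

Call:
servo_tool([
  [[0,0,0,0,0,10,30],[0,0,0,0,0,30,30],[0,0,0,0,0,60,30],[0,0,0,0,0,100,30],[0,0,0,10,0,130,30],[0,0,0,10,0,130,30]],
])

```text
t: 15.8
ee_pos: [0.4501, 0.0746, 0.1458]
eef_rot: [-1.562, 0.623, 1.067]
contact_force: [0.8, 0.1, -1.2]
finger_gap: 0.0457
```

```bash
cat > place.py <<'E'
import sys
from go import *
# usage: psi tilt_f pegx pegy holdz side q6sign
def place(psi,tiltf,pg,hold,q6,grip=30):
    o=log();q=o["q"];print("pos",o["ee_pos"].round(4),"q",q.round(2),"gap",o["finger_gap"])
    T2=tool(psi,tiltf,1);a2=T2[:,0]
    h=np.array([*pg,hold])+.019*a2
    q0=q.copy();q0[5]=q6
    x=near(h,T2,q0);print("goal",x[0].round(2),x[1:],"TCP",h.round(4))
    r,out=rows(q,x[0],grip)
    print("minz",min(c[0][2] for c in out),"n",len(r)); pr(r)
E
python3 - <<'E'
import sys;sys.path.insert(0,'.')
from place import *
place(-30,28,(.602,.052),.18,-2.66)
import cv2
a=arm.snapshot("scene")["image"][:,:,::-1];b=arm.snapshot("side")["image"][:,:,::-1]
w=arm.snapshot("wrist")["image"][:,:,::-1]
f=lambda i,k=2:cv2.resize(i,None,fx=k,fy=k,interpolation=2)
cv2.imwrite("pics/h.png",np.hstack([f(a[150:300,220:420]),f(b[180:330,200:400])]));cv2.imwrite("pics/hw.png",w)
E
```

```text
pos [0.4501 0.0746 0.1458] q [-0.15 -0.08 -1.    0.2   0.21 -0.41] gap 0.04573764038992332
goal [ 0.29  0.39 -1.03 -0.76 -0.7  -2.68] (np.float64(1.389512421408389e-13), np.float64(7.070726108305885e-15)) TCP [0.6165 0.0436 0.1711]
minz 0.13091742104086934 n 21
[[-5.2, -1.7, 5.5, 11.0, -6.1, -4.0, 30], [-10.5, -3.2, 11.0, 22.1, -11.7, -7.4, 30], [-15.8, -4.6, 16.3, 33.1, -16.9, -10.2, 30], [-21.2, -5.7, 21.7, 44.0, -21.6, -12.3, 30], [-26.5, -6.7, 26.9, 54.8, -25.8, -13.7, 30], [-31.9, -7.5, 32.1, 65.3, -29.6, -14.6, 30], [-37.3, -8.1, 37.1, 75.6, -32.8, -14.9, 30], [-42.7, -8.4, 42.1, 85.6, -35.5, -14.6, 30], [-48.1, -8.6, 47.0, 95.2, -37.7, -13.9, 30], [-53.5, -8.5, 51.9, 104.5, -39.4, -12.6, 30]]
[[-58.9, -8.1, 56.6, 113.2, -40.7, -10.8, 30], [-64.2, -7.5, 61.2, 121.5, -41.4, -8.6, 30], [-69.5, -6.6, 65.7, 129.2, -41.7, -6.0, 30], [-74.8, -5.4, 70.2, 136.3, -41.6, -3.0, 30], [-79.9, -4.0, 74.5, 142.7, -41.1, 0.4, 30], [-85.0, -2.2, 78.7, 148.5, -40.2, 4.0, 30], [-90.0, -0.1, 82.8, 153.6, -39.0, 7.9, 30], [-94.8, 2.4, 86.9, 158.0, -37.4, 12.0, 30], [-99.5, 5.1, 90.8, 161.6, -35.5, 16.3, 30], [-104.0, 8.3, 94.6, 164.4, -33.4, 20.7, 30]]
[[-108.3, 11.8, 98.3, 166.4, -31.0, 25.3, 30]]
```

View pics/h.png

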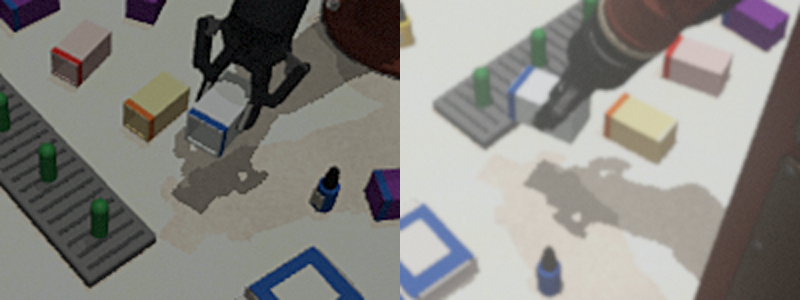

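View pics/hw.png

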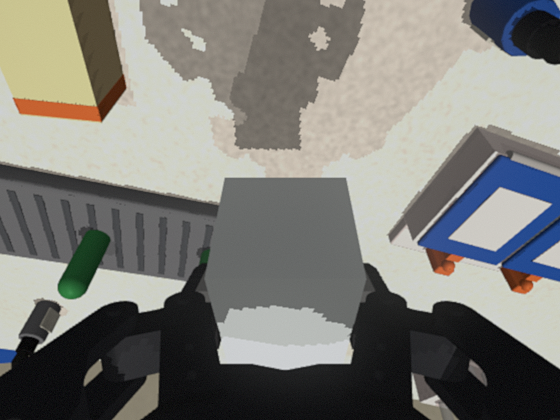

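Call:
servo_tool([
  [[0,0,0,0,0,30,30],[0,0,0,0,0,60,30],[0,0,0,0,0,85,30],[0,0,0,0,0,85,30]],
])

```text
t: 16.35
ee_pos: [0.4463, 0.075, 0.2264]
eef_rot: [-1.557, 0.628, 1.074]
contact_force: [0.2, 0.1, -2.2]
finger_gap: 0.0456
```

```bash
cat > pegs.py <<'E'
from rig import arm
from h import *
from scipy.optimize import least_squares
cs,cd=cam(arm.snapshot("scene")),cam(arm.snapshot("side"))
def cyl(x,y):
    P=[]
    for t in np.linspace(0,2*np.pi,24,endpoint=False):
        for z,r in((.02,.011),(.072,.011),(.0775,.0095),(.0815,.0055),(.083,0)): P.append([x+r*np.cos(t),y+r*np.sin(t),z])
    return np.array(P)
def sil(c,P):
    m=np.zeros((1680,2240),np.uint8);h=cv2.convexHull((proj(c,P)*4+1.5).astype(np.float32));cv2.fillConvexPoly(m,np.round(h).astype(np.int32),1);return m
est=[(.602,.052),(.608,-.05),(.611,-.1566),(.618,-.26)]
blobs=[]
for f,c in(("pics/a_scene.png",cs),("pics/a_side.png",cd)):
    im=cv2.imread(f).astype(int);m=((im[:,:,1]>im[:,:,2]*1.25+6)&(im[:,:,1]>im[:,:,0]*1.2+4)).astype(np.uint8)
    n,lab,st,ce=cv2.connectedComponentsWithStats(m)
    blobs.append([(st[i],lab==i) for i in range(1,n) if st[i][4]>50]); print(f,[(ce[i].round(1).tolist(),st[i].tolist()) for i in range(1,n) if st[i][4]>50])
for i,e in enumerate(est):
    for sel in((0,),(1,),(0,1)):
        def cen(m): 
            mm=cv2.moments(m.astype(np.uint8),True);return np.array([mm["m10"],mm["m01"]])/mm["m00"]
        tg=[]
        for k in sel:
            c=(cs,cd)[k];p=proj(c,[[*e,.05]])[0];b=min(blobs[k],key=lambda b:np.linalg.norm(cen(b[1])-p));tg.append((c,cen(b[1])))
        def res(p): return np.concatenate([(cen(sil(c,cyl(*p)))-1.5)/4-t for c,t in tg])
        s=least_squares(res,e,diff_step=.02); print("peg",i+1,sel,s.x.round(4),np.abs(s.fun).max().round(2))
E
python3 pegs.py
```

```text
pics/a_scene.png [([67.7, 141.9], [60, 132, 16, 21, 72]), ([198.6, 182.6], [194, 173, 10, 20, 134]), ([220.1, 205.4], [216, 196, 9, 20, 147]), ([243.5, 230.6], [239, 221, 10, 20, 153]), ([269.4, 258.6], [265, 249, 9, 20, 156])]
pics/a_side.png []
peg 1 (0,) [0.6023 0.0504] 0.02Traceback (most recent call last):
  File "pegs.py", line 24, in <module>
    c=(cs,cd)[k];p=proj(c,[[*e,.05]])[0];b=min(blobs[k],key=lambda b:np.linalg.norm(cen(b[1])-p));tg.append((c,cen(b[1])))
                                           ~~~^^^^^^^^^^^^^^^^^^^^^^^^^^^^^^^^^^^^^^^^^^^^^^^^^^^
ValueError: min() iterable argument is empty
```

```bash
sed -i 's/\*1.25+6)/*1.12+3)/; s/\*1.2+4)/*1.05+3)/' pegs.py; python3 pegs.py
```

```text
pics/a_scene.png [([67.3, 141.6], [60, 132, 16, 21, 88]), ([198.6, 182.6], [194, 173, 10, 20, 146]), ([220.0, 205.4], [215, 196, 11, 20, 157]), ([243.6, 230.8], [239, 221, 10, 21, 162]), ([269.4, 258.6], [265, 249, 10, 21, 168])]
pics/a_side.png [([318.8, 168.6], [316, 160, 7, 18, 103]), ([294.8, 184.9], [292, 176, 7, 19, 118]), ([268.9, 203.2], [266, 194, 7, 20, 124]), ([240.5, 222.9], [237, 214, 8, 19, 131])]
peg 1 (0,) [0.6024 0.0504] 0.0
peg 1 (1,) [0.6065 0.0506] 0.0
peg 1 (0, 1) [0.604  0.0509] 0.56
peg 2 (0,) [ 0.6075 -0.0544] 0.02
peg 2 (1,) [ 0.6112 -0.0547] 0.03
peg 2 (0, 1) [ 0.6089 -0.054 ] 0.54
peg 3 (0,) [ 0.6129 -0.1596] 0.02
peg 3 (1,) [ 0.6172 -0.16  ] 0.0
peg 3 (0, 1) [ 0.6145 -0.1591] 0.64
peg 4 (0,) [ 0.6184 -0.2633] 0.03
peg 4 (1,) [ 0.6209 -0.2632] 0.02
peg 4 (0, 1) [ 0.6194 -0.263 ] 0.3
```

```bash
cat > place.py <<'E'
from go import *
def off(pg,yaw,O,tilt=62):
    T=tool(yaw,tilt,0);m=np.array([np.cos(np.radians(yaw)),np.sin(np.radians(yaw)),0])
    v=T.T@(np.array(O)-np.array(pg)); print("offset in tool",v.round(4)); v[2]=0
    return v
def place(psi,pg,z,v,q6,grip=30,tilt=62,moves=True):
    """z: jar origin height (62 mm = standing)"""
    o=log();q=o["q"];print("pos",o["ee_pos"].round(4),"q",q.round(2),"gap",o["finger_gap"].round(4),"F",o["contact_force"].round(1))
    T2=tool(psi,90-tilt,1)
    h=np.array([*pg,z])-T2@v
    C=R.from_rotvec(o["eef_rot"]);print("TCP goal",h.round(4),"sh",((h-o["ee_pos"])*1000).round(1),"rv",np.degrees((R.from_matrix(T2)*C.inv()).as_rotvec()).round(2))
    if moves:
        q0=q.copy();q0[5]=q6
        x=near(h,T2,q0);print("goal",x[0].round(2),x[1]+x[2])
        r,out=rows(q,x[0],grip)
        print("minz",min(c[0][2] for c in out),"n",len(r)); pr(r)
E
python3 -c "
from place import *
v=off((.4362,.0751,.0104),18,(.4353,.0752,.023))
place(-30,(.604,.0507),.18,v,-2.66)"
```

```text
offset in tool [-0.0115 -0.0052  0.0004]Traceback (most recent call last):
  File "<string>", line 4, in <module>
    place(-30,(.604,.0507),.18,v,-2.66)
    ~~~~~^^^^^^^^^^^^^^^^^^^^^^^^^^^^^^
  File "place.py", line 8, in place
    o=log();q=o["q"];print("pos",o["ee_pos"].round(4),"q",q.round(2),"gap",o["finger_gap"].round(4),"F",o["contact_force"].round(1))
                                                                           ^^^^^^^^^^^^^^^^^^^^^
AttributeError: 'float' object has no attribute 'round'
```

```bash
sed -i 's/o\["finger_gap"\].round(4)/round(o["finger_gap"],4)/' place.py
python3 -c "
from place import *
v=off((.4362,.0751,.0104),18,(.4353,.0752,.023))
place(-30,(.604,.0507),.18,v,-2.66)"
```

```text
offset in tool [-0.0115 -0.0052  0.0004]
pos [0.444  0.0753 0.2226] q [-0.15 -0.21 -0.84  0.49  0.21 -0.41] gap 0.0459 F [ 0.3 -0.8 -0.6]
TCP goal [0.6149 0.0444 0.1792] sh [171.  -30.9 -43.4] rv [-107.61   11.4    99.12]
goal [ 0.29  0.37 -1.02 -0.73 -0.7  -2.68] 2.111483616764539e-13
minz 0.16967892592330308 n 21
[[-5.2, -1.7, 5.6, 13.3, -6.5, -7.8, 30], [-10.4, -3.3, 11.1, 26.5, -12.4, -14.9, 30], [-15.7, -4.7, 16.5, 39.4, -17.8, -21.4, 30], [-21.0, -5.9, 21.9, 52.0, -22.5, -27.3, 30], [-26.3, -6.9, 27.2, 64.2, -26.7, -32.5, 30], [-31.6, -7.7, 32.4, 76.0, -30.3, -37.1, 30], [-37.0, -8.3, 37.6, 87.3, -33.4, -41.0, 30], [-42.3, -8.7, 42.6, 98.1, -35.9, -44.4, 30], [-47.7, -8.8, 47.6, 108.4, -37.9, -47.1, 30], [-53.1, -8.8, 52.5, 117.9, -39.4, -49.3, 30]]
[[-58.4, -8.4, 57.2, 126.9, -40.3, -51.0, 30], [-63.7, -7.8, 61.9, 135.0, -40.9, -52.1, 30], [-69.0, -7.0, 66.4, 142.5, -41.0, -52.7, 30], [-74.2, -5.8, 70.9, 149.1, -40.7, -52.9, 30], [-79.4, -4.4, 75.3, 154.9, -40.1, -52.6, 30], [-84.4, -2.6, 79.5, 159.8, -39.1, -51.9, 30], [-89.4, -0.5, 83.6, 163.9, -37.9, -50.8, 30], [-94.2, 2.0, 87.7, 167.1, -36.4, -49.4, 30], [-98.9, 4.7, 91.6, 169.3, -34.7, -47.6, 30], [-103.3, 7.9, 95.4, 170.6, -32.9, -45.6, 30]]
[[-107.6, 11.4, 99.1, 171.0, -30.9, -43.4, 30]]
```

Call:
servo_tool([
  [[-5.2,-1.7,5.6,13,-6.5,-5,30],[-10.4,-3.3,11.1,26,-12,-10,30],[-15.7,-4.7,16.5,39,-18,-15,30],[-21,-5.9,21.9,52,-22,-20,30],[-26.3,-6.9,27.2,64,-27,-25,30],[-31.6,-7.7,32.4,76,-30,-28,30],[-37,-8.3,37.6,87,-33,-30,30],[-42.3,-8.7,42.6,98,-36,-32,30],[-47.7,-8.8,47.6,108,-38,-34,30],[-53.1,-8.8,52.5,118,-39,-36,30]],
])

```text
t: 17.55
ee_pos: [0.5611, 0.0361, 0.1844]
eef_rot: [2.768, -0.274, -1.329]
contact_force: [-0.2, -0.1, -0.7]
finger_gap: 0.0456
```

```bash
python3 -c "
from place import *
v=off((.4362,.0751,.0104),18,(.4353,.0752,.023))
place(-30,(.604,.0507),.18,v,-2.66)"
```

```text
offset in tool [-0.0115 -0.0052  0.0004]
pos [0.5611 0.0361 0.1844] q [ 0.06  0.04 -0.91 -0.05 -0.22 -1.5 ] gap 0.0456 F [-0.2 -0.1 -0.7]
TCP goal [0.6149 0.0444 0.1792] sh [53.8  8.3 -5.2] rv [-62.56   7.07  37.85]
goal [ 0.29  0.37 -1.02 -0.73 -0.7  -2.68] 5.1350661667210385e-14
minz 0.1753424806154315 n 10
[[-6.2, -0.2, 4.7, 10.3, -1.0, -3.0, 30], [-12.5, -0.3, 9.3, 19.6, -1.5, -5.4, 30], [-18.8, -0.1, 13.6, 27.8, -1.5, -7.1, 30], [-25.1, 0.2, 17.7, 35.0, -1.1, -8.3, 30], [-31.4, 0.8, 21.6, 41.1, -0.2, -8.9, 30], [-37.8, 1.6, 25.3, 46.0, 1.0, -9.1, 30], [-44.0, 2.6, 28.7, 49.8, 2.6, -8.7, 30], [-50.3, 3.8, 32.0, 52.3, 4.3, -7.9, 30], [-56.5, 5.3, 35.0, 53.7, 6.2, -6.7, 30], [-62.6, 7.1, 37.8, 53.8, 8.3, -5.2, 30]]
```

Call:
servo_tool([
  [[-6.2,-0.2,4.7,10,-1,-1,30],[-12.5,-0.3,9.3,20,-1.5,-2,30],[-18.8,-0.1,13.6,28,-1.5,-3,30],[-25.1,0.2,17.7,35,-1,-4,30],[-31.4,0.8,21.6,41,0,-4,30],[-37.8,1.6,25.3,46,1,-5,30],[-44,2.6,28.7,50,2.6,-5,30],[-50.3,3.8,32,52,4.3,-5,30],[-56.5,5.3,35,54,6.2,-5,30],[-62.6,7.1,37.8,54,8.3,-5,30]],
])

```text
t: 18.55
ee_pos: [0.614, 0.0442, 0.1775]
eef_rot: [1.619, -0.027, -0.79]
contact_force: [0.9, -0.7, -0.2]
finger_gap: 0.0456
```

```bash
cat > look.py <<'E'
import sys
from rig import arm
import cv2,numpy as np
a=arm.snapshot("scene")["image"][:,:,::-1];b=arm.snapshot("side")["image"][:,:,::-1]
f=lambda i,k=2:cv2.resize(i,None,fx=k,fy=k,interpolation=2)
cv2.imwrite(f"pics/{sys.argv[1]}.png",np.hstack([f(a[130:330,170:370]),f(b[130:330,200:400])]))
E
python3 look.py i; python3 -c "
from place import *
v=off((.4362,.0751,.0104),18,(.4353,.0752,.023))
place(-30,(.604,.0507),.072,v,-2.66,moves=False)"
```

```text
offset in tool [-0.0115 -0.0052  0.0004]
pos [0.6133 0.0446 0.1761] q [ 0.3   0.37 -1.03 -0.73 -0.7  -2.68] gap 0.0457 F [ 0.2  0.  -1.7]
TCP goal [0.6149 0.0444 0.0712] sh [   1.6   -0.2 -105. ] rv [ 0.22 -0.32 -0.05]
```

View pics/i.png

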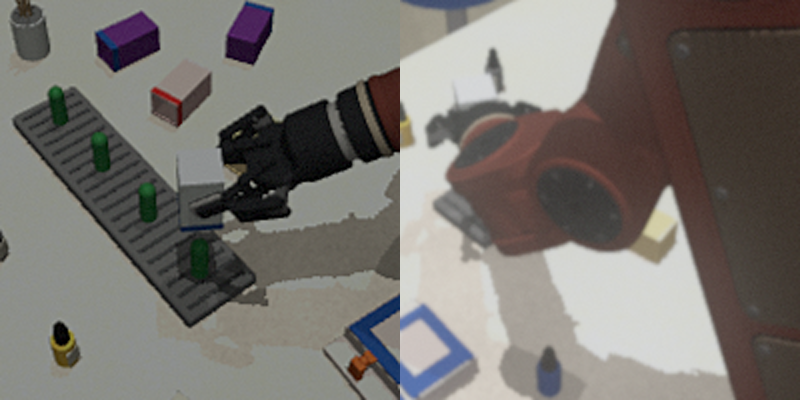

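```bash
python3 -c "
from h import *
from rig import arm
s=arm.snapshot('scene');c=cam(s)
print((proj(c,[[.604,.0507,.135],[.604,.0507,.219],[.604,.0507,.083]])-[170,130])*2)"
```

```text
[[197.71940677 215.14970023]
 [197.6642831  167.39686361]
 [197.74990652 241.57119406]]
```

Call:
servo_tool([
  [[0.2,-0.3,0,1.6,0,-10,30],[0.2,-0.3,0,1.6,0,-25,30],[0.2,-0.3,0,1.6,0,-40,30],[0.2,-0.3,0,1.6,0,-50,30],[0.2,-0.3,0,1.6,0,-58,30],[0.2,-0.3,0,1.6,0,-65,30],[0.2,-0.3,0,1.6,0,-70,30]],
])

```text
t: 19.4
ee_pos: [0.6153, 0.0445, 0.1062]
eef_rot: [1.632, -0.029, -0.789]
contact_force: [-0.5, 0.3, -1.2]
finger_gap: 0.0452
```

```bash
python3 look.py j; python3 -c "
from place import *
v=off((.4362,.0751,.0104),18,(.4353,.0752,.023))
place(-30,(.604,.0507),.066,v,-2.66,moves=False)"
```

```text
offset in tool [-0.0115 -0.0052  0.0004]
pos [0.6151 0.0445 0.106 ] q [ 0.29  0.59 -1.06 -0.99 -0.7  -2.67] gap 0.0456 F [-0.3 -0.4 -1. ]
TCP goal [0.6149 0.0444 0.0652] sh [ -0.2  -0.1 -40.9] rv [-0.23  0.04  0.05]
```

View pics/j.png

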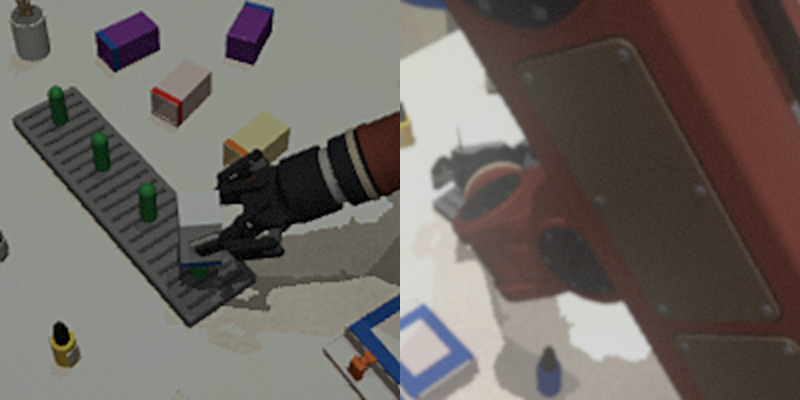

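Call:
servo_tool([
  [[-0.2,0,0,0,0,-8,30],[-0.2,0,0,0,0,-16,30],[-0.2,0,0,0,0,-24,30],[-0.2,0,0,0,0,-30,30],[-0.2,0,0,0,0,-35,30],[-0.2,0,0,0,0,-38,30],[-0.2,0,0,0,0,-39,30],[-0.2,0,0,0,0,-40,30],[-0.2,0,0,0,0,-41,30]],
])

```text
t: 20.4
ee_pos: [0.6152, 0.0445, 0.0652]
eef_rot: [1.628, -0.03, -0.789]
contact_force: [-0.2, 0.4, -1.4]
finger_gap: 0.0454
```

Call:
servo_tool([
  [[0,0,0,0,0,-1,30],[0,0,0,0,0,-2,30],[0,0,0,0,0,-3,30]],
])

```text
t: 20.7
ee_pos: [0.6153, 0.0445, 0.0623]
eef_rot: [1.628, -0.03, -0.788]
contact_force: [-0.3, 0.3, -0.9]
finger_gap: 0.0454
```

Call:
servo_tool([
  [[0,0,0,0,0,-1,30],[0,0,0,0,0,-1.5,30],[0,0,0,0,0,-2,30]],
])

```text
t: 21.0
ee_pos: [0.6154, 0.0445, 0.0608]
eef_rot: [1.628, -0.031, -0.788]
contact_force: [-3.2, 1.3, 6.8]
finger_gap: 0.0456
```

Call:
servo_tool([
  [[0,0,0,0,0,-0.5,30],[0,0,0,0,0,-1,30]],
])

```text
t: 21.2
ee_pos: [0.6157, 0.0443, 0.0608]
eef_rot: [1.629, -0.033, -0.787]
contact_force: [-5.0, 1.3, 11.1]
finger_gap: 0.0454
```

Call:
servo_tool([
  [[0,0,0,0,0,0.5,60],[0,0,0,0,0,0.5,70],[0,0,0,0,0,0.5,85],[0,0,0,0,0,0.5,85],[0,0,0,0,0,0.5,85]],
])

```text
t: 21.7
ee_pos: [0.6157, 0.0443, 0.0612]
eef_rot: [1.629, -0.033, -0.787]
contact_force: [0.2, 0.3, -0.2]
finger_gap: 0.0724
```

Call:
servo_tool([
  [[0,0,0,-15,9,9,85],[0,0,0,-31,18,19,85],[0,0,0,-46,26,28,85],[0,0,0,-61,35,38,85],[0,0,0,-75,40,70,100],[0,0,0,-90,45,110,100],[0,0,0,-90,45,130,100]],
])

```text
t: 22.4
ee_pos: [0.5245, 0.0898, 0.1935]
eef_rot: [1.629, -0.033, -0.785]
contact_force: [0.4, -1.0, 0.2]
finger_gap: 0.0853
```

```bash
python3 look.py k; python3 log.py; python3 -c "
from fit import measure
measure({'jar2':(.428,-.068,.2),'jar4':(.4546,-.2089,.38)})
measure({'jar2':(.428,-.068,.2),'jar4':(.4546,-.2089,.38)},('scene',))
"
```

```text
{'t': 22.5, 'q': [0.496, 0.251, -1.097, -0.565, -0.854, -2.49], 'qvel': [-0.011, 0.083, -0.024, -0.084, 0.011, -0.003], 'ee_pos': [0.527, 0.09, 0.195], 'eef_rot': [1.634, -0.035, -0.782], 'contact_force': [-0.473, 0.569, -0.731], 'wrist_torque': [0.465, 0.713, 0.001], 'finger_gap': 0.085}
jar2 ['scene'] [ 0.4252 -0.0687] yaw 11.9 1-IoU 0.049
jar4 ['scene'] [ 0.4524 -0.2098] yaw 22.2 1-IoU 0.038
jar2 ['scene'] [ 0.4253 -0.0686] yaw 15.2 1-IoU 0.135
jar4 ['scene'] [ 0.4508 -0.2111] yaw 20.0 1-IoU 0.039
```

View pics/k.png

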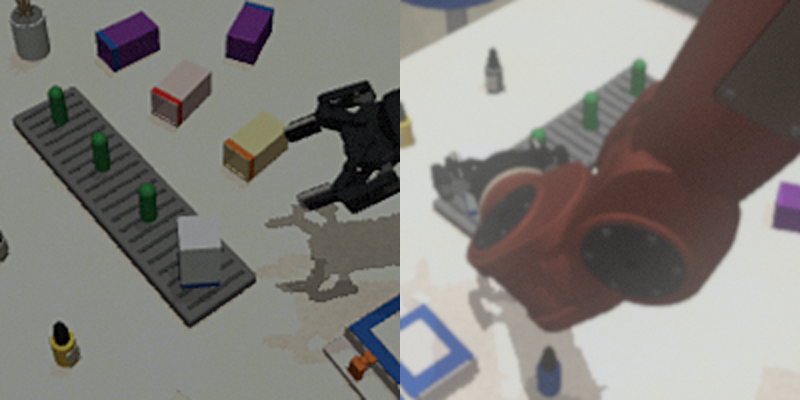

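```bash
cat > pre.py <<'E'
from go import *
def pre(x,y,yaw,back,q6,grip=100,up=0):
    o=log();q=o["q"];print("pos",o["ee_pos"].round(4),"q",q.round(2))
    p,T,a=jar_grasp(x,y,yaw); q0=q.copy();q0[5]=q6
    t=p-back*a+np.array([0,0,up]); s=near(t,T,q0);print("grasp TCP",p.round(4),"goal",t.round(4),s[0].round(2),s[1]+s[2])
    C=R.from_rotvec(o["eef_rot"]);print("sh",((t-o["ee_pos"])*1000).round(1),"rv",np.degrees((R.from_matrix(T)*C.inv()).as_rotvec()).round(2))
    r,out=rows(q,s[0],grip);print("minz",min(c[0][2] for c in out),"n",len(r))
    if len(r)>1: pr(r)
E
python3 -c "
from pre import *
pre(.4275,-.068,11.8,.10,-.75,up=.05)"
```

```text
pos [0.5253 0.0889 0.1897] q [ 0.49  0.26 -1.1  -0.57 -0.85 -2.49]
grasp TCP [ 0.4284 -0.0678  0.0102] goal [ 0.3824 -0.0774  0.1485] [-0.72 -0.17 -1.03  0.41  0.39 -0.87] 1.834333567114045e-13
sh [-142.8 -166.3  -41.2] rv [ 108.86  -17.57 -102.74]
minz 0.11302271886970139 n 22
[[4.7, 0.3, -3.0, 1.3, -16.8, -8.9, 100], [9.4, 0.5, -6.2, 1.0, -33.3, -17.6, 100], [14.2, 0.6, -9.6, -0.8, -49.3, -25.9, 100], [19.1, 0.6, -13.2, -4.0, -64.6, -33.8, 100], [23.9, 0.5, -17.0, -8.5, -79.2, -41.3, 100], [28.8, 0.4, -21.0, -14.2, -92.8, -48.2, 100], [33.7, 0.1, -25.2, -20.9, -105.5, -54.5, 100], [38.7, -0.3, -29.6, -28.5, -117.1, -60.2, 100], [43.6, -0.7, -34.1, -36.9, -127.5, -65.1, 100], [48.6, -1.3, -38.7, -45.8, -136.7, -69.2, 100]]
[[53.6, -2.1, -43.6, -55.2, -144.8, -72.5, 100], [58.5, -2.9, -48.5, -64.8, -151.5, -74.8, 100], [63.5, -3.9, -53.6, -74.6, -157.1, -76.2, 100], [68.5, -5.0, -58.8, -84.2, -161.6, -76.7, 100], [73.5, -6.2, -64.0, -93.6, -164.9, -76.1, 100], [78.5, -7.5, -69.4, -102.6, -167.2, -74.4, 100], [83.5, -8.9, -74.8, -111.2, -168.6, -71.7, 100], [88.5, -10.5, -80.4, -119.1, -169.2, -67.8, 100], [93.6, -12.1, -85.9, -126.3, -169.1, -62.8, 100], [98.6, -13.9, -91.5, -132.7, -168.5, -56.7, 100]]
[[103.7, -15.7, -97.1, -138.2, -167.5, -49.5, 100], [108.9, -17.6, -102.7, -142.8, -166.3, -41.2, 100]]
```

Call:
servo_tool([
  [[4.7,0.3,-3,0,-17,5,100],[9.4,0.5,-6.2,-5,-33,10,100],[14.2,0.6,-9.6,-10,-49,15,100],[19.1,0.6,-13.2,-16,-64,20,100],[23.9,0.5,-17,-22,-79,20,100],[28.8,0.4,-21,-30,-93,20,100],[33.7,0.1,-25.2,-36,-105,20,100],[38.7,-0.3,-29.6,-42,-117,20,100],[43.6,-0.7,-34.1,-50,-127,20,100],[48.6,-1.3,-38.7,-58,-137,20,100]],
])

```text
t: 23.8
ee_pos: [0.4667, -0.0487, 0.2086]
eef_rot: [2.479, -0.314, -1.427]
contact_force: [0.1, 0.5, 0.6]
finger_gap: 0.0855
```

```bash
python3 -c "
from pre import *
pre(.4275,-.068,11.8,.10,-.75,up=.05)"
```

```text
pos [ 0.4667 -0.0487  0.2086] q [-0.06 -0.15 -0.93  0.22 -0.29 -1.75]
grasp TCP [ 0.4284 -0.0678  0.0102] goal [ 0.3824 -0.0774  0.1485] [-0.72 -0.17 -1.03  0.41  0.39 -0.87] 5.894506537106441e-13
sh [-84.2 -28.8 -60.1] rv [ 59.1   -6.71 -66.11]
minz 0.1472407097220283 n 12
[[4.9, -0.3, -4.9, -8.9, -7.2, -10.8, 100], [9.7, -0.7, -10.0, -17.9, -13.2, -20.6, 100], [14.6, -1.1, -15.2, -26.9, -18.1, -29.5, 100], [19.5, -1.5, -20.6, -35.6, -22.0, -37.4, 100], [24.3, -2.0, -26.0, -44.0, -25.0, -44.2, 100], [29.2, -2.5, -31.6, -51.8, -27.1, -49.9, 100], [34.1, -3.1, -37.2, -59.2, -28.4, -54.5, 100], [39.0, -3.8, -42.9, -65.8, -29.1, -58.0, 100], [44.0, -4.4, -48.7, -71.7, -29.4, -60.3, 100], [49.0, -5.2, -54.5, -76.7, -29.3, -61.4, 100]]
[[54.0, -5.9, -60.3, -80.9, -29.0, -61.3, 100], [59.1, -6.7, -66.1, -84.2, -28.8, -60.1, 100]]
```

Call:
servo_tool([
  [[5.5,-0.4,-5.8,-10,-8,-8,100],[11,-0.9,-11.8,-20,-15,-16,100],[17,-1.3,-17.8,-30,-20,-24,100],[22,-1.8,-23.8,-40,-23,-30,100],[28,-2.4,-30,-49,-26,-36,100],[33.5,-3,-36.5,-58,-28,-42,100],[39,-3.8,-42.9,-66,-29,-48,100],[44.5,-4.4,-49.2,-72,-29,-52,100],[50,-5.3,-55.7,-78,-29,-56,100],[55,-6,-61,-84,-29,-60,100]],
])

```text
t: 24.8
ee_pos: [0.3823, -0.0777, 0.1477]
eef_rot: [-1.602, 0.691, 1.054]
contact_force: [-1.4, -0.5, 0.8]
finger_gap: 0.0854
```

```bash
python3 -c "
from fit import measure
r=measure({'jar2':(.4275,-.068,.2)})['jar2']
from pre import *
pre(.4275,-.068,11.8,0.05,-.75)
import cv2;cv2.imwrite('pics/l.png',arm.snapshot('wrist')['image'][:,:,::-1])"
```

```text
jar2 ['scene', 'side'] [ 0.428  -0.0672] yaw 10.3 1-IoU 0.114
pos [ 0.3824 -0.0781  0.148 ] q [-0.69 -0.18 -1.02  0.4   0.34 -0.94]
grasp TCP [ 0.4284 -0.0678  0.0102] goal [ 0.4054 -0.0726  0.0544] [-0.65  0.11 -1.16 -0.04  0.36 -0.79] 1.0932892492689073e-13
sh [ 23.    5.5 -93.6] rv [ 4.18 -0.5  -5.2 ]
minz 0.05437137537862674 n 3
[[1.4, -0.2, -1.7, 11.4, -1.3, -32.6, 100], [2.8, -0.4, -3.5, 19.0, 0.6, -64.0, 100], [4.2, -0.5, -5.2, 23.0, 5.5, -93.6, 100]]
```

View pics/l.png

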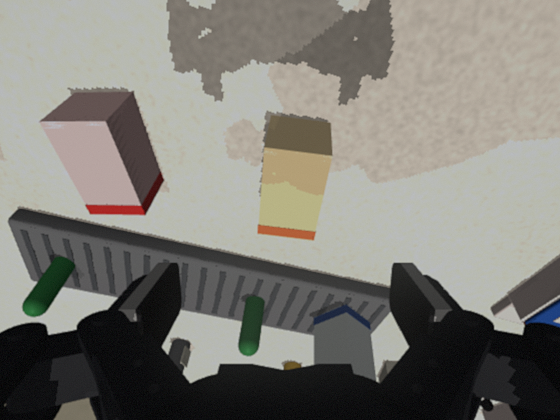

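Call:
servo_tool([
  [[1.4,-0.2,-1.7,8,1,-30,100],[2.8,-0.4,-3.5,16,3,-60,100],[4.2,-0.5,-5.2,23,5.5,-93.5,100],[4.2,-0.5,-5.2,30,7,-107,100],[4.2,-0.5,-5.2,38,8.5,-122,100],[4.2,-0.5,-5.2,46,10.3,-137.5,100],[4.2,-0.5,-5.2,46,10.3,-137.5,100]],
])

```text
t: 25.75
ee_pos: [0.429, -0.0667, 0.0094]
eef_rot: [-1.508, 0.704, 1.003]
contact_force: [-0.9, -0.3, -0.3]
finger_gap: 0.0856
```

Call:
servo_tool([
  [[0,0,0,0,0,0,50],[0,0,0,0,0,0,40],[0,0,0,0,0,0,30],[0,0,0,0,0,0,30],[0,0,0,0,0,0,30],[0,0,0,0,0,0,30],[0,0,0,0,0,0,30]],
], force=40)

```text
t: 26.45
ee_pos: [0.4294, -0.0669, 0.0103]
eef_rot: [-1.509, 0.703, 1.001]
contact_force: [-3.7, 0.7, 8.6]
finger_gap: 0.0457
```

```bash
python3 -c "
from log import log
o=log();print(o['ee_pos'],o['contact_force'])
from pre import *
T=R.from_rotvec(o['eef_rot']).as_matrix();a=T[:,0];print('yaw',np.degrees(np.arctan2(a[1],a[0])),'tilt',np.degrees(np.arcsin(-a[2])))"
```

```text
[ 0.42940166 -0.06692051  0.01031887] [-3.68086678  0.65956845  8.58124116]
yaw 11.91950936763385 tilt 61.98467470474412
```

Call:
servo_tool([
  [[0,0,0,0,0,10,30],[0,0,0,0,0,35,30],[0,0,0,0,0,75,30],[0,0,0,5,0,115,30],[0,0,0,10,0,155,30],[0,0,0,15,0,190,30],[0,0,0,20,0,215,30],[0,0,0,20,0,215,30]],
])

```text
t: 27.25
ee_pos: [0.4515, -0.0681, 0.2298]
eef_rot: [-1.516, 0.7, 0.995]
contact_force: [0.6, 0.9, -1.6]
finger_gap: 0.0459
```

```bash
python3 -c "
from place import *
v=off((.4294,-.0669,.0103),11.9,(.428,-.0675,.023))
place(15,(.609,-.054),.19,v,2.7)"
```

```text
offset in tool [-0.0119 -0.0046 -0.0003]
pos [ 0.4515 -0.0681  0.2298] q [-0.55 -0.17 -0.79  0.58  0.33 -0.7 ] gap 0.0459 F [ 0.6  0.9 -1.6]
TCP goal [ 0.6213 -0.0507  0.1885] sh [169.7  17.4 -41.3] rv [ 123.     29.17 -125.61]
goal [-0.55  0.29 -1.13 -0.76  0.69  2.68] 7.006014016498923e-14
minz 0.18330248960889875 n 24
[[3.9, -0.7, -6.7, 12.6, -2.2, -4.9, 30], [7.9, -1.4, -13.3, 24.6, -4.1, -9.6, 30], [12.1, -2.1, -19.8, 36.2, -5.8, -14.0, 30], [16.5, -2.7, -26.2, 47.4, -7.2, -18.1, 30], [21.0, -3.1, -32.4, 58.0, -8.4, -22.0, 30], [25.7, -3.5, -38.5, 68.2, -9.3, -25.6, 30], [30.5, -3.7, -44.5, 77.9, -9.9, -29.0, 30], [35.5, -3.8, -50.3, 87.1, -10.3, -32.0, 30], [40.6, -3.8, -56.0, 95.8, -10.4, -34.8, 30], [45.8, -3.6, -61.6, 104.1, -10.2, -37.2, 30]]
[[51.1, -3.1, -67.1, 111.8, -9.8, -39.4, 30], [56.5, -2.5, -72.4, 119.1, -9.2, -41.3, 30], [62.0, -1.6, -77.6, 125.9, -8.3, -42.9, 30], [67.5, -0.5, -82.6, 132.2, -7.1, -44.2, 30], [73.1, 0.9, -87.5, 138.0, -5.7, -45.2, 30], [78.8, 2.6, -92.3, 143.4, -4.0, -45.9, 30], [84.5, 4.5, -96.9, 148.3, -2.2, -46.4, 30], [90.2, 6.9, -101.5, 152.7, -0.0, -46.5, 30], [95.9, 9.5, -105.8, 156.6, 2.3, -46.3, 30], [101.5, 12.6, -110.1, 160.1, 4.9, -45.9, 30]]
[[107.1, 16.1, -114.2, 163.2, 7.7, -45.2, 30], [112.5, 20.0, -118.1, 165.8, 10.7, -44.2, 30], [117.8, 24.3, -121.9, 168.0, 14.0, -42.9, 30], [123.0, 29.2, -125.6, 169.7, 17.4, -41.3, 30]]
```

Call:
servo_tool([
  [[3.9,-0.7,-6.7,12,-2,-3,30],[7.9,-1.4,-13.3,24,-4,-6,30],[12.1,-2.1,-19.8,36,-6,-9,30],[16.5,-2.7,-26.2,47,-7,-12,30],[21,-3.1,-32.4,58,-8,-15,30],[25.7,-3.5,-38.5,68,-9,-18,30],[30.5,-3.7,-44.5,78,-10,-20,30],[35.5,-3.8,-50.3,87,-10,-22,30],[40.6,-3.8,-56,96,-10,-24,30],[45.8,-3.6,-61.6,104,-10,-26,30]],
])

```text
t: 28.25
ee_pos: [0.5549, -0.0779, 0.2029]
eef_rot: [-0.325, 0.789, 0.291]
contact_force: [0.8, 0.3, -1.6]
finger_gap: 0.0458
```

```bash
python3 -c "
from place import *
v=off((.4294,-.0669,.0103),11.9,(.428,-.0675,.023))
place(15,(.609,-.054),.19,v,2.7)"
```

```text
offset in tool [-0.0119 -0.0046 -0.0003]
pos [ 0.5549 -0.0779  0.2029] q [-0.55  0.   -0.91  0.05  0.48  0.72] gap 0.0458 F [ 0.8  0.3 -1.6]
TCP goal [ 0.6213 -0.0507  0.1885] sh [ 66.4  27.2 -14.3] rv [ 83.85   5.97 -61.03]
goal [-0.55  0.29 -1.13 -0.76  0.69  2.68] 2.3451586037670743e-12
minz 0.18634822718256083 n 14
[[5.4, -0.4, -5.3, 8.1, 0.2, -3.0, 30], [10.9, -0.7, -10.5, 15.6, 0.7, -5.8, 30], [16.6, -0.9, -15.5, 22.6, 1.5, -8.2, 30], [22.3, -1.0, -20.3, 29.1, 2.5, -10.3, 30], [28.2, -1.1, -25.0, 35.1, 3.8, -12.1, 30], [34.1, -1.0, -29.6, 40.5, 5.4, -13.6, 30], [40.1, -0.7, -34.0, 45.5, 7.3, -14.8, 30], [46.2, -0.4, -38.3, 49.9, 9.4, -15.7, 30], [52.4, 0.2, -42.4, 53.9, 11.8, -16.3, 30], [58.6, 0.9, -46.4, 57.3, 14.4, -16.5, 30]]
[[64.9, 1.9, -50.2, 60.3, 17.2, -16.4, 30], [71.2, 3.0, -54.0, 62.8, 20.3, -16.1, 30], [77.5, 4.4, -57.5, 64.8, 23.6, -15.4, 30], [83.8, 6.0, -61.0, 66.4, 27.2, -14.3, 30]]
```

Call:
servo_tool([
  [[5.4,-0.4,-5.3,8,0,-2,30],[10.9,-0.7,-10.5,16,1,-4,30],[16.6,-0.9,-15.5,23,1.5,-6,30],[22.3,-1,-20.3,29,2.5,-8,30],[28.2,-1.1,-25,35,4,-10,30],[34.1,-1,-29.6,40,5,-12,30],[40.1,-0.7,-34,45,7,-13,30],[46.2,-0.4,-38.3,50,9,-14,30],[52.4,0.2,-42.4,54,12,-14,30],[58.6,0.9,-46.4,57,14,-14,30]],
])

```text
t: 29.25
ee_pos: [0.6111, -0.0636, 0.1881]
eef_rot: [0.953, 0.639, -0.096]
contact_force: [-0.6, -0.3, -1.3]
finger_gap: 0.046
```

```bash
python3 -c "
from place import *
v=off((.4294,-.0669,.0103),11.9,(.428,-.0675,.023))
place(15,(.609,-.054),.18,v,2.7)"
```

```text
offset in tool [-0.0119 -0.0046 -0.0003]
pos [ 0.6111 -0.0636  0.1881] q [-0.55  0.2  -1.07 -0.52  0.63  2.13] gap 0.046 F [-0.6 -0.3 -1.3]
TCP goal [ 0.6213 -0.0507  0.1785] sh [10.2 12.9 -9.6] rv [ 25.82   1.32 -13.55]
goal [-0.55  0.33 -1.14 -0.81  0.69  2.68] 1.3049021640730882e-13
minz 0.17850636490961952 n 4
[[6.4, 0.2, -3.6, 3.5, 2.7, -3.1, 30], [12.8, 0.5, -7.1, 6.4, 5.8, -5.7, 30], [19.3, 0.8, -10.4, 8.6, 9.2, -7.9, 30], [25.8, 1.3, -13.6, 10.2, 12.9, -9.6, 30]]
```

Call:
servo_tool([
  [[6.4,0.2,-3.6,3.5,2.7,-3,30],[12.8,0.5,-7.1,6.4,5.8,-5.7,30],[19.3,0.8,-10.4,8.6,9.2,-7.9,30],[25.8,1.3,-13.6,10.2,12.9,-9.6,30],[25.8,1.3,-13.6,10.2,12.9,-9.6,30]],
])

```text
t: 29.75
ee_pos: [0.6199, -0.0502, 0.1768]
eef_rot: [1.467, 0.578, -0.181]
contact_force: [-0.2, -1.2, -0.4]
finger_gap: 0.0457
```

```bash
python3 look.py m; python3 -c "
from place import *
v=off((.4294,-.0669,.0103),11.9,(.428,-.0675,.023))
place(15,(.609,-.054),.066,v,2.7,moves=False)
from h import *
s=arm.snapshot('scene');c=cam(s)
print((proj(c,[[.609,-.054,.138],[.609,-.054,.222],[.609,-.054,.083]])-[170,130])*2)
s=arm.snapshot('side');c=cam(s)
print((proj(c,[[.609,-.054,.138],[.609,-.054,.222],[.609,-.054,.083]])-[200,130])*2+[400,0])
"
```

```text
offset in tool [-0.0119 -0.0046 -0.0003]
pos [ 0.6206 -0.0507  0.1778] q [-0.55  0.33 -1.14 -0.81  0.69  2.68] gap 0.0454 F [ 0.8 -0.4 -0.9]
TCP goal [ 0.6213 -0.0507  0.0645] sh [ 7.000e-01 -1.000e-01 -1.133e+02] rv [ 0.18 -0.06 -0.02]
[[142.67804856 156.25070834]
 [138.79680357 106.89358881]
 [144.95699873 185.23172255]]
[[537.58316448  97.9615159 ]
 [536.59947834  46.72982944]
 [538.17762111 128.92161031]]
```

View pics/m.png

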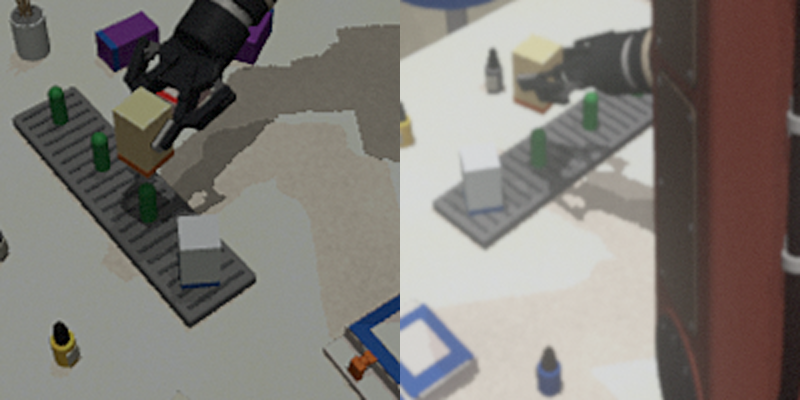

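Call:
servo_tool([
  [[0,0,0,0.7,0,-15,30],[0,0,0,0.7,0,-32,30],[0,0,0,0.7,0,-46,30],[0,0,0,0.7,0,-56,30],[0,0,0,0.7,0,-66,30],[0,0,0,0.7,0,-76,30],[0,0,0,0.7,0,-86,30],[0,0,0,0.7,0,-96,30],[0,0,0,0.7,0,-105,30],[0,0,0,0.7,0,-112,30]],
])

```text
t: 30.95
ee_pos: [0.6222, -0.0512, 0.0666]
eef_rot: [1.459, 0.575, -0.178]
contact_force: [-0.6, 0.2, -0.4]
finger_gap: 0.0454
```

Call:
servo_tool([
  [[0,0,0,0,0,-1,30],[0,0,0,0,0,-2,30],[0,0,0,0,0,-3,30],[0,0,0,0,0,-4,30]],
])

```text
t: 31.35
ee_pos: [0.6224, -0.0513, 0.063]
eef_rot: [1.458, 0.575, -0.178]
contact_force: [0.0, -1.0, -2.1]
finger_gap: 0.0457
```

Expected contact at about z = 0.0605.

Call:
servo_tool([
  [[0,0,0,0,0,-1,30],[0,0,0,0,0,-2,30],[0,0,0,0,0,-2.5,30]],
])

```text
t: 31.65
ee_pos: [0.6224, -0.0513, 0.0605]
eef_rot: [1.458, 0.575, -0.177]
contact_force: [-0.1, 0.3, -0.2]
finger_gap: 0.0458
```

Call:
servo_tool([
  [[0,0,0,0,0,-0.5,30],[0,0,0,0,0,-1,30]],
])

```text
t: 31.85
ee_pos: [0.6226, -0.0513, 0.06]
eef_rot: [1.458, 0.574, -0.176]
contact_force: [-4.3, -0.7, 7.2]
finger_gap: 0.0455
```

Call:
servo_tool([
  [[0,0,0,0,0,0.3,60],[0,0,0,0,0,0.3,70],[0,0,0,0,0,0.3,80],[0,0,0,0,0,0.3,80],[0,0,0,0,0,0.3,80]],
])

```text
t: 32.35
ee_pos: [0.6226, -0.0512, 0.0603]
eef_rot: [1.458, 0.574, -0.176]
contact_force: [0.5, 0.1, 0.7]
finger_gap: 0.0682
```

Call:
servo_tool([
  [[0,0,0,-15,-4,8,80],[0,0,0,-30,-8,16.5,80],[0,0,0,-45,-12,25,80],[0,0,0,-60,-16,33,80],[0,0,0,-75,-20,60,100],[0,0,0,-95,-25,100,100],[0,0,0,-105,-30,140,100],[0,0,0,-105,-30,145,100]],
])

```text
t: 33.15
ee_pos: [0.517, -0.0816, 0.2072]
eef_rot: [1.457, 0.573, -0.176]
contact_force: [0.1, -0.6, -0.1]
finger_gap: 0.0853
```

```bash
python3 look.py n; python3 -c "
from fit import measure
r=measure({'jar4':(.4546,-.2089,.38)})
from pre import *
pre(.4546,-.2089,22,0.10,-1.2,up=.05)
"
```

```text
jar4 ['scene'] [ 0.4511 -0.2106] yaw 20.2 1-IoU 0.044
pos [ 0.5174 -0.081   0.2043] q [-0.83  0.09 -1.23 -0.47  0.9   2.4 ]
grasp TCP [ 0.4555 -0.2086  0.0102] goal [ 0.4119 -0.2261  0.1485] [-0.99  0.14 -0.7   0.62  0.48 -1.35] 1.801703790631734e-13
sh [-105.5 -145.2  -55.8] rv [ 117.8    39.14 -123.84]
minz 0.14299893634981786 n 25
[[-6.8, -0.4, 3.1, -0.0, -9.1, -5.5, 100], [-13.4, -0.8, 6.4, -0.4, -18.0, -10.8, 100], [-20.0, -1.0, 10.0, -1.3, -26.7, -16.0, 100], [-26.5, -1.3, 13.7, -2.5, -35.1, -20.9, 100], [-32.9, -1.5, 17.6, -4.1, -43.2, -25.6, 100], [-39.2, -1.7, 21.7, -6.1, -51.1, -30.0, 100], [-45.3, -2.0, 26.1, -8.4, -58.7, -34.2, 100], [-51.3, -2.3, 30.6, -11.2, -66.1, -38.1, 100], [-57.1, -2.6, 35.4, -14.3, -73.1, -41.8, 100], [-62.8, -3.1, 40.3, -17.7, -79.9, -45.1, 100]]
[[-68.3, -3.7, 45.5, -21.5, -86.4, -48.2, 100], [-73.7, -4.4, 50.8, -25.6, -92.5, -51.0, 100], [-78.9, -5.3, 56.3, -30.1, -98.4, -53.5, 100], [-83.8, -6.4, 62.0, -34.9, -104.0, -55.6, 100], [-88.6, -7.7, 67.8, -40.0, -109.3, -57.5, 100], [-93.2, -9.3, 73.8, -45.3, -114.2, -58.9, 100], [-97.6, -11.2, 79.9, -51.0, -118.9, -60.1, 100], [-101.8, -13.4, 86.2, -57.0, -123.2, -60.9, 100], [-105.7, -16.0, 92.5, -63.2, -127.3, -61.3, 100], [-109.4, -19.0, 98.9, -69.7, -131.0, -61.3, 100]]
[[-112.8, -22.4, 105.3, -76.4, -134.5, -61.0, 100], [-116.0, -26.3, 111.7, -83.3, -137.6, -60.3, 100], [-119.0, -30.7, 118.0, -90.5, -140.4, -59.2, 100], [-121.7, -35.6, 124.3, -97.9, -142.9, -57.7, 100], [117.8, 39.1, -123.8, -105.5, -145.2, -55.8, 100]]
```

View pics/n.png

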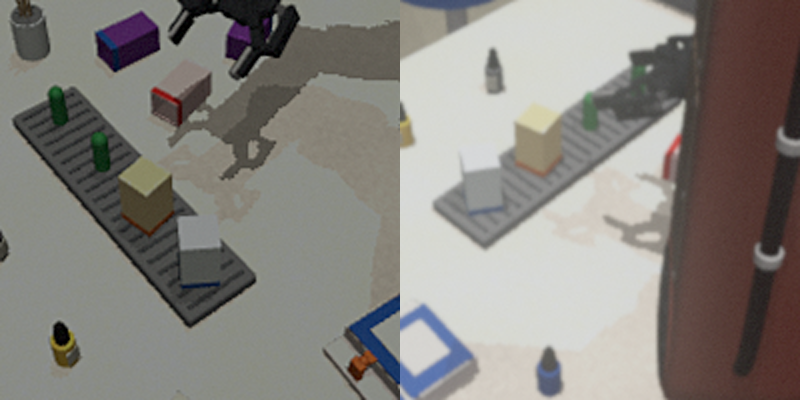

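Call:
servo_tool([
  [[-6.8,-0.4,3.1,-2,-9,3,100],[-13.4,-0.8,6.4,-4,-18,6,100],[-20,-1,10,-6,-27,9,100],[-26.5,-1.3,13.7,-8,-35,12,100],[-32.9,-1.5,17.6,-10,-43,15,100],[-39.2,-1.7,21.7,-12,-51,15,100],[-45.3,-2,26.1,-14,-59,15,100],[-51.3,-2.3,30.6,-16,-66,15,100],[-57.1,-2.6,35.4,-18,-73,15,100],[-62.8,-3.1,40.3,-20,-80,15,100]],
])

```text
t: 34.45
ee_pos: [0.4972, -0.1607, 0.2171]
eef_rot: [0.16, 0.745, 0.11]
contact_force: [0.4, -0.0, -0.7]
finger_gap: 0.0853
```

```bash
python3 -c "
from pre import *
pre(.4546,-.2095,21,0.10,-1.2,up=.05)
"
```

```text
pos [ 0.4972 -0.1607  0.2171] q [-0.9  -0.02 -0.93  0.2   0.73  0.89]
grasp TCP [ 0.4555 -0.2092  0.0102] goal [ 0.4116 -0.226   0.1485] [-0.99  0.14 -0.71  0.61  0.48 -1.33] 7.183317578000153e-14
sh [-85.6 -65.3 -68.6] rv [-67.44  -4.74  90.16]
minz 0.14851875502157302 n 15
[[-5.6, 0.2, 4.9, -4.1, -5.9, -5.7, 100], [-11.1, 0.4, 10.1, -8.4, -11.6, -11.3, 100], [-16.4, 0.7, 15.3, -13.0, -17.0, -16.8, 100], [-21.6, 0.9, 20.8, -17.9, -22.3, -22.1, 100], [-26.6, 1.1, 26.4, -23.0, -27.3, -27.3, 100], [-31.5, 1.2, 32.2, -28.3, -32.1, -32.3, 100], [-36.2, 1.2, 38.1, -33.9, -36.6, -37.2, 100], [-40.7, 1.1, 44.2, -39.7, -41.0, -41.8, 100], [-45.0, 0.8, 50.4, -45.7, -45.1, -46.3, 100], [-49.2, 0.4, 56.8, -51.9, -49.0, -50.5, 100]]
[[-53.2, -0.1, 63.3, -58.3, -52.7, -54.6, 100], [-57.0, -0.9, 69.9, -64.8, -56.1, -58.4, 100], [-60.7, -1.9, 76.5, -71.6, -59.4, -62.0, 100], [-64.1, -3.2, 83.3, -78.5, -62.5, -65.4, 100], [-67.4, -4.7, 90.2, -85.6, -65.3, -68.6, 100]]
```

Call:
servo_tool([
  [[-5.6,0.2,4.9,-4,-6,-5,100],[-11.1,0.4,10.1,-8,-12,-10,100],[-16.4,0.7,15.3,-13,-17,-15,100],[-21.6,0.9,20.8,-18,-22,-20,100],[-26.6,1.1,26.4,-23,-27,-25,100],[-31.5,1.2,32.2,-28,-32,-30,100],[-36.2,1.2,38.1,-34,-37,-34,100],[-40.7,1.1,44.2,-40,-41,-38,100],[-45,0.8,50.4,-46,-45,-42,100],[-49.2,0.4,56.8,-52,-49,-46,100]],
])

```text
t: 35.45
ee_pos: [0.4447, -0.2091, 0.1686]
eef_rot: [-1.044, 0.764, 0.717]
contact_force: [-0.0, -0.1, 0.0]
finger_gap: 0.0852
```

```bash
python3 -c "
from fit import measure
r=measure({'jar4':(.4546,-.2089,.38)})
from pre import *
pre(.4546,-.2095,21,0.10,-1.2,up=.05)
"
```

```text
jar4 ['scene'] [ 0.4518 -0.2108] yaw 18.1 1-IoU 0.053
pos [ 0.4452 -0.2091  0.1697] q [-0.96  0.08 -0.78  0.49  0.56 -0.59]
grasp TCP [ 0.4555 -0.2092  0.0102] goal [ 0.4116 -0.226   0.1485] [-0.99  0.14 -0.71  0.61  0.48 -1.33] 2.6419307070637794e-13
sh [-33.6 -16.9 -21.1] rv [-18.36   0.65  33.83]
minz 0.14851875502157297 n 5
[[-4.0, 0.2, 6.5, -6.4, -3.8, -4.6, 100], [-7.9, 0.5, 13.2, -12.9, -7.3, -9.1, 100], [-11.6, 0.6, 19.9, -19.7, -10.7, -13.3, 100], [-15.1, 0.7, 26.8, -26.5, -13.9, -17.3, 100], [-18.4, 0.7, 33.8, -33.6, -16.9, -21.1, 100]]
```

Call:
servo_tool([
  [[-4,0.2,6.5,-6.4,-3.8,-4.6,100],[-7.9,0.5,13.2,-13,-7.3,-9,100],[-11.6,0.6,19.9,-19.7,-10.7,-13.3,100],[-15.1,0.7,26.8,-26.5,-13.9,-17.3,100],[-18.4,0.7,33.8,-33.6,-16.9,-21.1,100],[-18.4,0.7,33.8,-33.6,-16.9,-21.1,100]],
])

```text
t: 36.25
ee_pos: [0.4116, -0.2259, 0.1479]
eef_rot: [-1.58, 0.593, 1.119]
contact_force: [-0.3, -0.3, -0.1]
finger_gap: 0.0858
```

```bash
python3 -c "
from fit import measure
r=measure({'jar4':(.4546,-.2089,.38)})
r=measure({'jar4':(.4546,-.2089,.38)},('wrist',))
r=measure({'jar4':(.4546,-.2089,.38)},('wrist','scene'))
from pre import *
pre(.4546,-.2095,21,0.05,-1.2)
import cv2;cv2.imwrite('pics/p.png',arm.snapshot('wrist')['image'][:,:,::-1])"
```

```text
jar4 ['scene'] [ 0.4507 -0.2113] yaw 20.0 1-IoU 0.043
jar4 ['wrist'] [ 0.4533 -0.2084] yaw 19.5 1-IoU 0.02
jar4 ['wrist', 'scene'] [ 0.4531 -0.2085] yaw 19.8 1-IoU 0.056
pos [ 0.4116 -0.226   0.1486] q [-0.99  0.14 -0.71  0.61  0.48 -1.33]
grasp TCP [ 0.4555 -0.2092  0.0102] goal [ 0.4335 -0.2176  0.0544] [-0.93  0.31 -0.82  0.3   0.47 -1.27] 2.201017467703805e-13
sh [ 21.9   8.4 -94.2] rv [ 0.04 -0.03  0.07]
minz 0.05437137537862685 n 3
[[0.0, 0.0, 0.0, 8.8, 0.3, -32.3, 100], [0.0, -0.0, 0.0, 16.1, 3.1, -63.8, 100], [0.0, -0.0, 0.1, 21.9, 8.4, -94.2, 100]]
```

View pics/p.png

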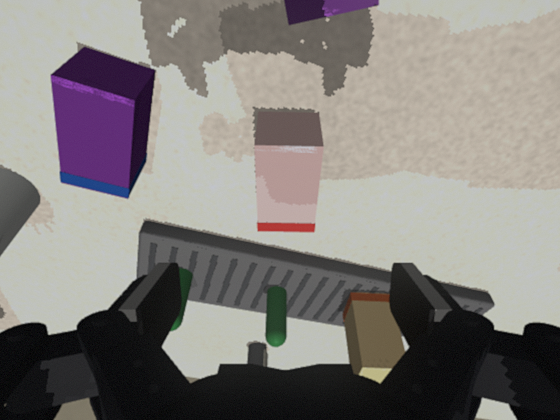

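```bash
python3 -c "
from pre import *
pre(.4535,-.2086,20,0,-1.2)"
```

```text
pos [ 0.4117 -0.226   0.1486] q [-0.99  0.14 -0.71  0.61  0.48 -1.33]
grasp TCP [ 0.4544 -0.2083  0.0102] goal [ 0.4544 -0.2083  0.0102] [-0.88  0.42 -0.85  0.12  0.46 -1.18] 6.794674383503959e-14
sh [  42.7   17.7 -138.4] rv [ 0.05 -0.02 -0.93]
minz 0.010223995735680334 n 4
[[-0.0, 0.0, -0.2, 13.4, -0.4, -36.0, 100], [-0.0, 0.0, -0.5, 25.1, 2.6, -71.4, 100], [0.0, 0.0, -0.7, 34.9, 8.8, -105.6, 100], [0.0, -0.0, -0.9, 42.7, 17.7, -138.4, 100]]
```

Call:
servo_tool([
  [[0,0,-0.5,7,3,-30,100],[0,0,-0.9,14,6,-62,100],[0,0,-0.9,20.6,9.6,-94.2,100],[0,0,-0.9,28,12,-109,100],[0,0,-0.9,35,15,-124,100],[0,0,-0.9,42.7,17.7,-138.2,100],[0,0,-0.9,42.7,17.7,-138.2,100]],
])

```text
t: 37.5
ee_pos: [0.4542, -0.2073, 0.0091]
eef_rot: [-1.572, 0.604, 1.108]
contact_force: [-0.1, -0.1, -0.0]
finger_gap: 0.0858
```

Call:
servo_tool([
  [[0,0,0,0,0,0,50],[0,0,0,0,0,0,40],[0,0,0,0,0,0,30],[0,0,0,0,0,0,30],[0,0,0,0,0,0,30],[0,0,0,0,0,0,30],[0,0,0,0,0,0,30]],
], force=40)

```text
t: 38.2
ee_pos: [0.4543, -0.2078, 0.0099]
eef_rot: [-1.573, 0.604, 1.107]
contact_force: [-2.6, 0.8, 7.2]
finger_gap: 0.0457
```

Call:
servo_tool([
  [[0,0,0,0,0,10,30],[0,0,0,0,0,35,30],[0,0,0,0,0,75,30],[0,0,0,0,0,115,30],[0,0,0,0,0,155,30],[0,0,0,0,0,190,30],[0,0,0,0,0,215,30],[0,0,0,0,0,215,30]],
])

```text
t: 39.0
ee_pos: [0.4556, -0.2094, 0.2288]
eef_rot: [-1.58, 0.604, 1.102]
contact_force: [0.6, -0.2, -2.1]
finger_gap: 0.046
```

```bash
python3 look.py q; python3 -c "
from place import *
v=off((.4548,-.208,.0103),20,(.4535,-.2086,.023))
place(10,(.6145,-.159),.19,v,2.6)"
```

```text
offset in tool [-0.0119 -0.0047 -0.0001]
pos [ 0.4542 -0.208   0.2252] q [-0.88  0.06 -0.57  0.76  0.46 -1.18] gap 0.0458 F [-0.2 -0.5 -1.2]
TCP goal [ 0.627  -0.1568  0.1886] sh [172.8  51.2 -36.6] rv [-118.27  -31.68  122.06]
goal [-0.72  0.32 -1.03 -0.65  0.76  2.61] 1.2792556315097403e-13
minz 0.172871166166097 n 25
[[3.2, -0.2, -7.2, 10.9, -3.2, -6.5, 30], [6.5, -0.4, -14.2, 21.6, -5.9, -12.5, 30], [10.1, -0.7, -21.1, 32.0, -8.1, -18.1, 30], [13.9, -0.9, -27.9, 42.1, -9.9, -23.2, 30], [17.9, -1.2, -34.6, 52.0, -11.2, -28.0, 30], [22.0, -1.4, -41.1, 61.5, -12.0, -32.3, 30], [26.4, -1.6, -47.5, 70.7, -12.4, -36.2, 30], [31.0, -1.7, -53.7, 79.6, -12.4, -39.7, 30], [35.8, -1.7, -59.8, 88.1, -11.9, -42.7, 30], [40.7, -1.5, -65.7, 96.3, -11.0, -45.3, 30]]
[[45.9, -1.2, -71.5, 104.2, -9.6, -47.5, 30], [51.2, -0.8, -77.0, 111.7, -7.8, -49.3, 30], [56.6, -0.1, -82.5, 118.8, -5.6, -50.7, 30], [62.3, 0.8, -87.7, 125.5, -3.0, -51.6, 30], [68.0, 1.9, -92.7, 131.9, 0.1, -52.2, 30], [73.9, 3.4, -97.6, 137.8, 3.5, -52.3, 30], [79.8, 5.1, -102.2, 143.4, 7.4, -52.1, 30], [85.9, 7.2, -106.7, 148.5, 11.6, -51.4, 30], [92.0, 9.7, -111.0, 153.3, 16.2, -50.4, 30], [98.1, 12.6, -115.0, 157.6, 21.2, -49.0, 30]]
[[104.2, 15.9, -118.9, 161.5, 26.5, -47.2, 30], [110.3, 19.7, -122.5, 165.0, 32.2, -45.1, 30], [116.3, 24.0, -125.9, 168.0, 38.2, -42.6, 30], [-122.0, -28.8, 128.9, 170.6, 44.5, -39.8, 30], [-118.3, -31.7, 122.1, 172.8, 51.2, -36.6, 30]]
```

View pics/q.png

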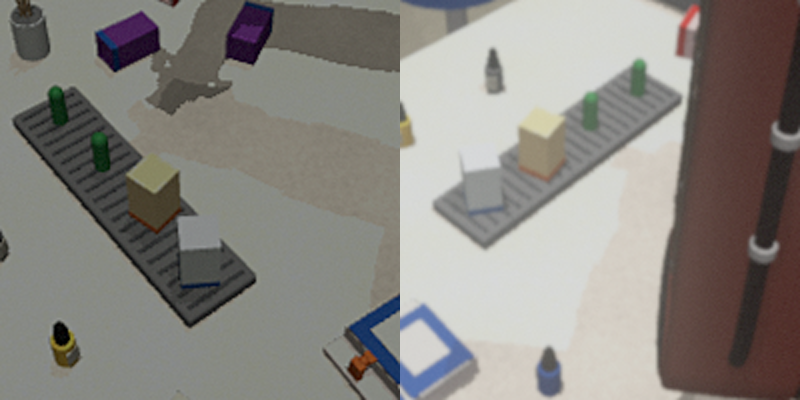

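Call:
servo_tool([
  [[3.2,-0.2,-7.2,11,-3,-4,30],[6.5,-0.4,-14.2,22,-6,-8,30],[10.1,-0.7,-21.1,32,-8,-11,30],[13.9,-0.9,-27.9,42,-10,-14,30],[17.9,-1.2,-34.6,52,-11,-17,30],[22,-1.4,-41.1,61,-12,-20,30],[26.4,-1.6,-47.5,71,-12,-22,30],[31,-1.7,-53.7,80,-12,-24,30],[35.8,-1.7,-59.8,88,-12,-26,30],[40.7,-1.5,-65.7,96,-11,-28,30]],
])

```text
t: 40.1
ee_pos: [0.5495, -0.2182, 0.1953]
eef_rot: [-0.433, 0.813, 0.321]
contact_force: [0.1, -0.7, -1.1]
finger_gap: 0.0459
```

```bash
python3 -c "
from place import *
v=off((.4543,-.2078,.0099),20,(.4535,-.2086,.023))
place(10,(.6145,-.159),.19,v,2.6)"
```

```text
offset in tool [-0.012  -0.0052 -0.0005]
pos [ 0.5495 -0.2182  0.1953] q [-0.81  0.14 -0.73  0.25  0.58  0.34] gap 0.0459 F [ 0.1 -0.7 -1.1]
TCP goal [ 0.6274 -0.1567  0.189 ] sh [77.9 61.5 -6.3] rv [ 89.1    1.46 -69.7 ]
goal [-0.72  0.32 -1.03 -0.65  0.76  2.61] 1.2109410646377155e-11
minz 0.18002938560213644 n 15
[[5.0, -0.6, -5.8, 8.2, 1.0, -3.4, 30], [10.1, -1.2, -11.4, 16.0, 2.5, -6.4, 30], [15.4, -1.7, -16.9, 23.5, 4.5, -9.0, 30], [20.9, -2.3, -22.2, 30.4, 6.9, -11.1, 30], [26.5, -2.7, -27.4, 37.0, 9.8, -12.8, 30], [32.3, -3.1, -32.4, 43.1, 13.1, -14.0, 30], [38.2, -3.3, -37.2, 48.8, 16.9, -14.8, 30], [44.2, -3.4, -41.8, 54.0, 21.1, -15.2, 30], [50.4, -3.4, -46.3, 58.8, 25.7, -15.2, 30], [56.6, -3.1, -50.6, 63.1, 30.7, -14.7, 30]]
[[63.0, -2.7, -54.7, 67.0, 36.2, -13.8, 30], [69.4, -2.1, -58.7, 70.4, 41.9, -12.5, 30], [75.9, -1.2, -62.5, 73.4, 48.1, -10.9, 30], [82.5, 0.0, -66.2, 75.9, 54.6, -8.8, 30], [89.1, 1.5, -69.7, 77.9, 61.5, -6.3, 30]]
```

Call:
servo_tool([
  [[5,-0.6,-5.8,8,1,-2,30],[10.1,-1.2,-11.4,16,2.5,-4,30],[15.4,-1.7,-16.9,23,4.5,-6,30],[20.9,-2.3,-22.2,30,7,-6,30],[26.5,-2.7,-27.4,37,10,-6,30],[32.3,-3.1,-32.4,43,13,-6,30],[38.2,-3.3,-37.2,49,17,-6,30],[44.2,-3.4,-41.8,54,21,-6,30],[50.4,-3.4,-46.3,59,26,-6,30],[56.6,-3.1,-50.6,63,31,-6,30]],
])

```text
t: 41.1
ee_pos: [0.6116, -0.1862, 0.1874]
eef_rot: [0.84, 0.63, -0.142]
contact_force: [0.5, -0.3, -0.2]
finger_gap: 0.0458
```

```bash
python3 -c "
from place import *
v=off((.4543,-.2078,.0099),20,(.4535,-.2086,.023))
place(10,(.6145,-.159),.18,v,2.6)"
```

```text
offset in tool [-0.012  -0.0052 -0.0005]
pos [ 0.6116 -0.1862  0.1874] q [-0.75  0.24 -0.92 -0.32  0.7   1.86] gap 0.0458 F [ 0.5 -0.3 -0.2]
TCP goal [ 0.6274 -0.1567  0.179 ] sh [15.8 29.5 -8.4] rv [ 32.59  -1.44 -18.28]
goal [-0.72  0.35 -1.04 -0.68  0.76  2.61] 1.766269108019681e-12
minz 0.17897462978871212 n 5
[[6.3, -0.5, -4.0, 4.4, 4.9, -2.9, 30], [12.7, -0.8, -7.9, 8.2, 10.3, -5.2, 30], [19.3, -1.1, -11.5, 11.3, 16.2, -6.9, 30], [25.9, -1.4, -15.0, 13.9, 22.6, -7.9, 30], [32.6, -1.4, -18.3, 15.8, 29.5, -8.4, 30]]
```

Call:
servo_tool([
  [[6.3,-0.5,-4,4.4,5,-2.9,30],[12.7,-0.8,-7.9,8,10,-5,30],[19.3,-1.1,-11.5,11,16,-7,30],[25.9,-1.4,-15,14,22.6,-8,30],[32.6,-1.4,-18.3,15.8,29.5,-8.4,30],[32.6,-1.4,-18.3,15.8,29.5,-8.4,30]],
])

```text
t: 41.7
ee_pos: [0.6259, -0.1552, 0.1765]
eef_rot: [1.495, 0.517, -0.25]
contact_force: [0.0, 0.1, -0.4]
finger_gap: 0.0459
```

```bash
python3 look.py r; python3 -c "
from place import *
v=off((.4543,-.2078,.0099),20,(.4535,-.2086,.023))
place(10,(.6145,-.159),.066,v,2.7,moves=False)"
```

```text
offset in tool [-0.012  -0.0052 -0.0005]
pos [ 0.6267 -0.1564  0.1777] q [-0.72  0.35 -1.04 -0.68  0.76  2.61] gap 0.0451 F [-1.4  0.  -0.4]
TCP goal [ 0.6274 -0.1567  0.065 ] sh [   0.7   -0.3 -112.8] rv [ 0.11 -0.15 -0.08]
```

View pics/r.png

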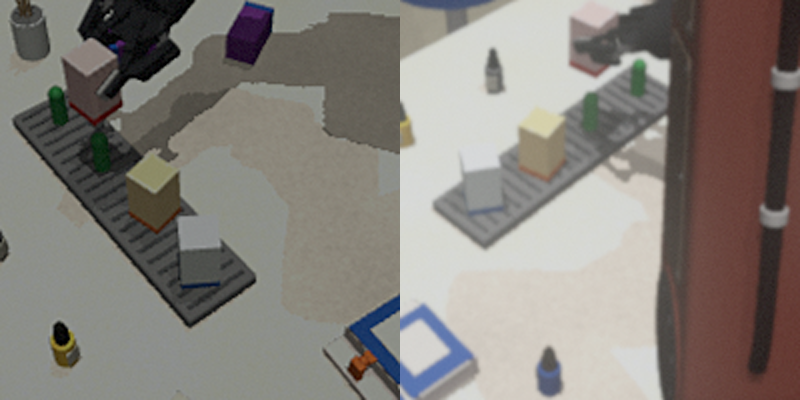

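Call:
servo_tool([
  [[0,0,0,0.7,-0.3,-15,30],[0,0,0,0.7,-0.3,-32,30],[0,0,0,0.7,-0.3,-46,30],[0,0,0,0.7,-0.3,-56,30],[0,0,0,0.7,-0.3,-66,30],[0,0,0,0.7,-0.3,-76,30],[0,0,0,0.7,-0.3,-86,30],[0,0,0,0.7,-0.3,-96,30],[0,0,0,0.7,-0.3,-105,30],[0,0,0,0.7,-0.3,-112,30]],
])

```text
t: 42.8
ee_pos: [0.6275, -0.1572, 0.0652]
eef_rot: [1.485, 0.516, -0.248]
contact_force: [-0.6, 0.5, -0.9]
finger_gap: 0.0455
```

Call:
servo_tool([
  [[0,0,0,0,0,-1,30],[0,0,0,0,0,-2,30],[0,0,0,0,0,-3,30],[0,0,0,0,0,-4,30]],
])

```text
t: 43.2
ee_pos: [0.6276, -0.1573, 0.0616]
eef_rot: [1.484, 0.515, -0.247]
contact_force: [0.3, 0.1, -1.5]
finger_gap: 0.0458
```

Call:
servo_tool([
  [[0,0,0,0,0,-0.7,30],[0,0,0,0,0,-1.2,30]],
])

```text
t: 43.4
ee_pos: [0.6279, -0.1574, 0.0609]
eef_rot: [1.483, 0.515, -0.247]
contact_force: [-1.2, -0.6, 5.1]
finger_gap: 0.0459
```

Call:
servo_tool([
  [[0,0,0,0,0,-0.5,30],[0,0,0,0,0,-1,30]],
])

```text
t: 43.6
ee_pos: [0.6283, -0.1574, 0.0609]
eef_rot: [1.483, 0.514, -0.244]
contact_force: [-4.4, -0.3, 10.7]
finger_gap: 0.0457
```

Call:
servo_tool([
  [[0,0,0,0,0,0.5,60],[0,0,0,0,0,0.5,70],[0,0,0,0,0,0.5,80],[0,0,0,0,0,0.5,80],[0,0,0,0,0,0.5,80]],
])

```text
t: 44.1
ee_pos: [0.6282, -0.1574, 0.0613]
eef_rot: [1.483, 0.514, -0.245]
contact_force: [0.5, 1.0, 0.1]
finger_gap: 0.0681
```

Call:
servo_tool([
  [[0,0,0,-15,-2.7,8,80],[0,0,0,-30,-5,16.5,80],[0,0,0,-45,-8,25,80],[0,0,0,-61,-11,33,80],[0,0,0,-80,-20,60,80],[0,0,0,-110,-45,95,80],[0,0,0,-140,-75,130,80],[0,0,0,-165,-110,160,80],[0,0,0,-190,-140,190,80],[0,0,0,-190,-140,190,80]],
])

```text
t: 45.1
ee_pos: [0.4554, -0.2784, 0.229]
eef_rot: [1.482, 0.515, -0.246]
contact_force: [0.7, 0.4, -2.0]
finger_gap: 0.0681
```

```bash
python3 look.py s; python3 log.py;python3 - <<'E'
from rig import arm
import cv2
cv2.imwrite("pics/s_scene.png",arm.snapshot("scene")["image"][:,:,::-1]);cv2.imwrite("pics/s_side.png",arm.snapshot("side")["image"][:,:,::-1])
E
```

```text
{'t': 45.2, 'q': [-1.283, 0.179, -0.852, 0.325, 1.068, 1.805], 'qvel': [0.052, 0.028, -0.102, -0.289, -0.026, 0.136], 'ee_pos': [0.455, -0.281, 0.23], 'eef_rot': [1.481, 0.513, -0.248], 'contact_force': [0.477, -0.337, 0.172], 'wrist_torque': [-0.241, 0.865, -0.016], 'finger_gap': 0.068}
```

View pics/s.png

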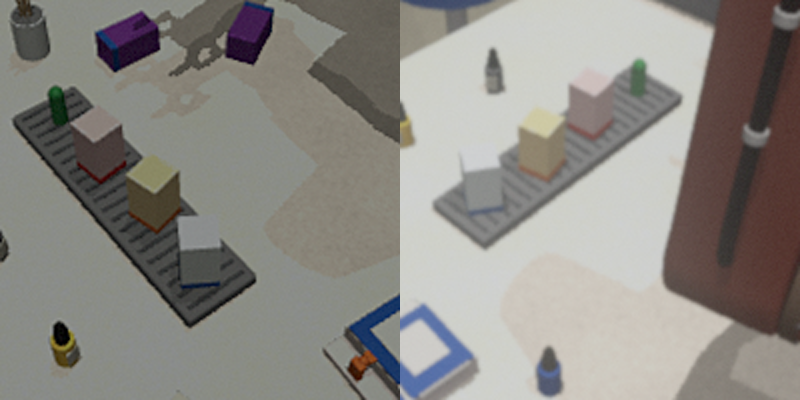

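View pics/s_scene.png

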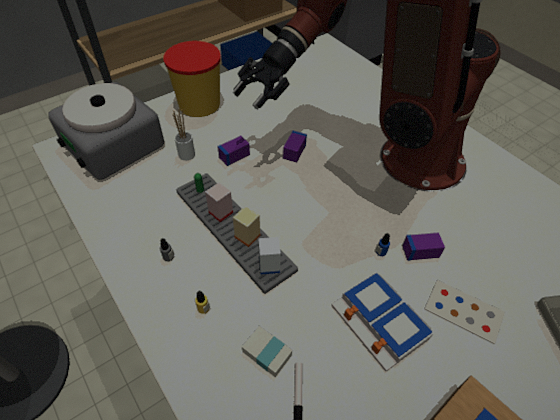

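View pics/s_side.png

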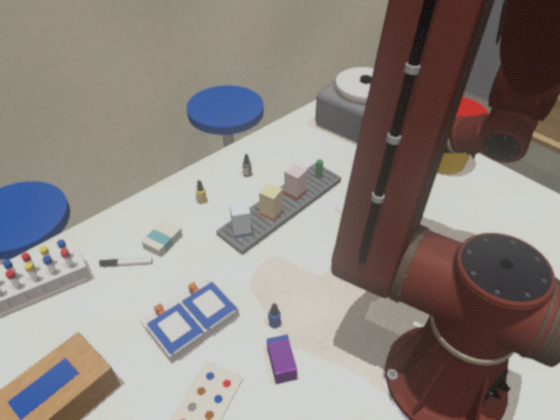

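```bash
python3 - <<'E'
from fit import *
from scipy.optimize import minimize
def sb(x,y,w,z0):
    c,s=np.cos(w),np.sin(w);return np.array([[x+c*a-s*b,y+s*a+c*b,z0+h] for a in(-.023,.023) for b in(-.023,.023) for h in(0,.084)])
V=[]
for v in("scene","side"):
    s=arm.snapshot(v);V.append((v,cam(s),arm.regions_of(s,"jar1")))
for n,x,y,w in(("jar1",.604,.051,-.5),("jar2",.609,-.054,.26),("jar4",.6145,-.159,.17)):
    use=[]
    for v,c,L in V:
        pc=sil(c,sb(x,y,w,.02));b=max(((m&pc).sum()/(m|pc).sum(),i,m) for i,m in enumerate(cv2.resize(r["mask"].astype(np.uint8),(1120,840),interpolation=0) for r in L))if 0 else None
        best=None
        for r in L:
            m=cv2.resize(r["mask"].astype(np.uint8),(1120,840),interpolation=0);i=(m&pc).sum()/(m|pc).sum()
            if best is None or i>best[0]:best=(i,m)
        if best[0]>.3:use.append((v,c,best[1]))
    f=lambda p:sum(1-(m&sil(c,sb(*p))).sum()/(m|sil(c,sb(*p))).sum() for v,c,m in use)/len(use)
    r=min((minimize(f,[x,y,w+d,.02],method="Nelder-Mead",options=dict(initial_simplex=np.array([[x,y,w+d,.02],[x+.008,y,w+d,.02],[x,y+.008,w+d,.02],[x,y,w+d+.2,.02],[x,y,w+d,.028]]))) for d in(-.4,0,.4)),key=lambda r:r.fun)
    print(n,[u[0] for u in use],r.x.round(4),round(r.fun,3))
E
```

```text
jar1 ['scene', 'side'] [ 0.6051  0.0522 -0.577   0.0241] 0.052
jar2 ['scene', 'side'] [ 0.6012 -0.0503  0.3815  0.0235] 0.08
jar4 ['scene', 'side'] [ 0.6155 -0.1578  0.2391  0.0239] 0.061
```

```bash
python3 -c "
from rig import arm
print(arm.hand_in())"
```

```text
the job is handed in; nothing more can be done
None
```

I closed both keeper covers first, then put the three jars that were there upside down on pegs, and handed the job in at about 45 s.

- **Covers:** I pressed each one to about 15 N at its press point, and both stayed shut in every later picture.
- **Jars:** jar1 is on peg 1, jar2 on peg 2 and jar4 on peg 3. I lowered each until its rim touched the deck, at about 7–11 N, then let go and backed away. I saw no jar3 in any camera view and left the purple look-alikes alone.
- **Last checks:** The final camera fits put all three jars upright over their pegs. They read about 4 mm above the deck, the same for each jar, so I took that as a camera offset. The dropper bottles and the stick cup look unmoved, and the arm is clear of everything.
- **Disagreement:** jar2 moved about 8 mm sideways after I had let go of it, while the arm was away fetching jar4. It is still standing over peg 2, just off-centre.

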